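Stir two colours of chunky scenery beads together under the bench lamp

ROBOT

A 6-joint arm with a two-finger parallel gripper is mounted at the origin on the work surface. World frame = base frame: x ahead of the robot, y to its left, z up, the work surface at z = 0. Lengths are in m, angles in rad, forces in N, time in s.
With the tool pointing down it reaches from about 0.225 to 0.875 m from the base axis. Payload 3.4 kg.
Tool frame: the origin (TCP) lies at the very end of the fingers, on their centre line; the grasp point (between the pads) lies 19 mm behind it (grasp_offset is the distance from the TCP to the grasp point, in m); y points along the fingers, z is the direction in which the jaws open and shut, and the axes are right-handed (so a half turn about y gives the same grasp; the last joint's range is limited). The gripper opens to 85 mm and grips with 20 to 120 N. Pads are 22 mm wide; open, the fingers measure 114 mm over their backs; the gripper's body (76 mm by 85 mm) begins 54 mm behind the grasp point. The pads swing forward as they close: fully open they stand 13 mm farther back than shut.
Start: joints at [-1.38, 0.276, 1.505, -0, 1.361, -0.121], TCP at [0.176, -0.547, 0.231] pointing down, gripper open.
Joint ranges: [-2.89, 2.89], [-0.75, 2.08], [0.22, 2.7], [-1.18, 4.32], [0.11, 2.71], [-2.7, 2.7]. Speed limits (rad/s): [2.57, 2.57, 3.14, 3.14, 3.14, 3.14].

INTERFACE

Orientations are given as a unit quaternion [w, x, y, z].
In Python, from rig import get_state, get_image, sign_off, grasp_offset gives the robot as it stands.
- The arm moves only by the shell command python3 -m jog 'ROWS' [FORCE]. ROWS is JSON, one flat list of numbers, 7 for each row, row after row: the closure in counts, from 0 (fully open) to 255 (shut), then the shift along the tool's x, y, z in cm, then the turn, a rotation vector about the tool's x, y, z in units of 8 degrees (1.0 is 8 degrees). In form: [jaw, tx, ty, tz, rx, ry, rz, jaw, tx, ty, tz, rx, ry, rz, ...]. A call has 1 to 12 rows; each row is the pose to reach, as a shift and turn from the pose commanded when the call began, along the tool's axes at that moment; what a row does not reach only later rows make up. A row lasts 1/8 s, in which the tool goes at most 62.5 mm and 10.7 degrees, less where a joint would pass 70% of its speed; a pose out of reach is approached as far as the arm can. A call with a gripper value outside its range is refused whole. The fingers move at their own pace and stop on an object; FORCE is the grip in N (left out, the last holds). Time passes only in rows, so rows that repeat a pose let the fingers close. It gives the time, the measured TCP pose, the force and the opening at its end, in the units of the state.
- get_state(): the state, without advancing time (a new reading comes with each control period).
- get_image(name): name is "side" or "top"; returns a dict with "color" (420x560x3 uint8, blue, green, red), "mtx" (3x3 intrinsics, pixels), "R" (3x3) and "t" (3): a world point X has camera coordinates R X + t. Camera axes: x right, y down, z forward; pixel columns grow to the right and rows downward; lengths in m; the calibration is good to about 2 mm. A picture is of the moment at which its call begins. There is no depth.
- sign_off(): hands the job in, once; it reports no verdict.
The state is a dict: "clock": time; "qpos": joint angles; "qd": joint speeds; "effort": joint torques, N m; "position": TCP position; "ee_rot": TCP orientation; "contact_force": force on the tool from outside, world axes, zero at the start; "moment": the same for the moment, N m; "width": finger opening in m.
Only numpy, scipy, OpenCV 4.12 (cv2) and the standard library are available. Lean on these libraries where they do the work, as an engineer would, in place of code of your own. Each camera call takes 0.05 s, during which the arm holds its last target.

TASK

Take the wooden paddle from its sloped rest and, with its blade end down among the beads, stir round the bowl clockwise (seen from above), well out from its centre, two full turns from the near black mark back to the near mark; then, if needed, go on stirring until each half of the bowl, left and right of the line between the two black rim marks, holds at least one grey and one ochre bead. Keep every bead in the bowl, then lay the paddle back in its rest as it was, handle up with its blade end on the foot plate. Do not touch the lamp above the bowl, and leave the other things on the bench where they stand.

Things in the scene. Friction and masses are not known exactly. Their poses are not given: they have to be found in the camera images.
- bowl: White round bowl, fixed. Origin: centre of its underside on the table, z up. Outer radius 59 mm at foot, 84 at rim; rim 50 mm high; sloped wall 4 mm. Flat inner floor 6 mm above the table, inner radius 58 mm there, 80 at the rim. Its x axis points away from the robot (within 12 degrees) through two black rim marks: near mark at -x, far mark at +x. +y is its left half.
- bowl_floor (a point): Centre of the bowl's inner floor, 6 mm above the table.
- lamp: Brown bench lamp, fixed, not to be touched. Origin: on the table at the bowl's centre, axes as the bowl's. Level light bar straight above: 200 mm along y, 36 mm along x, 235 to 257 mm high; from it an arm goes 210 mm to +x to a post on a 76 mm round foot. An upright gripper above the bowl would hit the bar: lean it about 30 degrees, wrist towards the robot.
- lamp_bar (a point): Middle of the underside of the lamp's light bar, 235 mm above the table.
- stand: Plywood rest, fixed. Origin: on the table below rest_foot; z up, x away from the robot (within 18 degrees). A trough 110 mm long, 44 mm wide inside, sloping 32 degrees from vertical with its upper end (130 mm high) towards -x, the robot; open on its upper side (+x and up), foot plate at its low end. Side lips stand 8 mm above a resting paddle's face.
- rest_foot (a point): Where the middle of the paddle's blade end rests on the foot plate: 30 mm above the table, on the trough's centre line.
- rest_mid (a point): Where the paddle's centre lies when it rests in the trough: 92.5 mm up the slope from rest_foot (49 mm to the stand's -x, 78 mm higher).
- paddle_mid (a point): Centre of the loose wooden paddle, 60 g: straight stick 185 mm long, red handle end. Own z along it from blade to handle end, x through its 14 mm thickness, y across its width: blade 22 mm for 60 mm, handle 18 mm. Starts in the trough, leaning 32 degrees, handle up towards the robot, its last 75 mm clear of the trough: grip it there across the 18 mm width, firmly.
- paddle_tip (a point): Middle of the paddle's blade end face, 92.5 mm from paddle_mid along the paddle's -z.
- grey0_center (a point): Centre of one of the four dark grey chunky resin beads: an eight-sided barrel 22 mm across, 20 mm high, 11 g, loose on the bowl's floor. At the start the grey ones lie in the bowl's left (+y) half and the ochre ones in the right (-y) half.
- grey1_center (a point): Centre of one of the four dark grey chunky resin beads: an eight-sided barrel 22 mm across, 20 mm high, 11 g, loose on the bowl's floor. At the start the grey ones lie in the bowl's left (+y) half and the ochre ones in the right (-y) half.
- grey2_center (a point): Centre of one of the four dark grey chunky resin beads: an eight-sided barrel 22 mm across, 20 mm high, 11 g, loose on the bowl's floor. At the start the grey ones lie in the bowl's left (+y) half and the ochre ones in the right (-y) half.
- grey3_center (a point): Centre of one of the four dark grey chunky resin beads: an eight-sided barrel 22 mm across, 20 mm high, 11 g, loose on the bowl's floor. At the start the grey ones lie in the bowl's left (+y) half and the ochre ones in the right (-y) half.
- ochre0_center (a point): Centre of one of the four ochre (orange-yellow) chunky resin beads: an eight-sided barrel 22 mm across, 20 mm high, 11 g, loose on the bowl's floor. At the start the grey ones lie in the bowl's left (+y) half and the ochre ones in the right (-y) half.
- ochre1_center (a point): Centre of one of the four ochre (orange-yellow) chunky resin beads: an eight-sided barrel 22 mm across, 20 mm high, 11 g, loose on the bowl's floor. At the start the grey ones lie in the bowl's left (+y) half and the ochre ones in the right (-y) half.
- ochre2_center (a point): Centre of one of the four ochre (orange-yellow) chunky resin beads: an eight-sided barrel 22 mm across, 20 mm high, 11 g, loose on the bowl's floor. At the start the grey ones lie in the bowl's left (+y) half and the ochre ones in the right (-y) half.
- ochre3_center (a point): Centre of one of the four ochre (orange-yellow) chunky resin beads: an eight-sided barrel 22 mm across, 20 mm high, 11 g, loose on the bowl's floor. At the start the grey ones lie in the bowl's left (+y) half and the ochre ones in the right (-y) half.
- jar: Small glass paint jar, blue cap, 40 mm across, 55 mm high; origin under it; loose bystander, to be left alone.
- wagon: Model tank wagon, 100 mm long, 53 mm high; origin under it; loose bystander, to be left alone.
- knife: Hobby knife lying flat, 140 mm long; origin under its middle; loose bystander, to be left alone.
- can: Spray can, 56 mm across, 130 mm high; origin under it; loose bystander, to be left alone.
- kitbox: Yellow flat kit box, 120 x 85 x 30 mm; origin under it; loose bystander, to be left alone.

How it is judged:
By the outcome, as a careful person would: the job done as asked, in the order asked, and still so for the second after the job is handed in, with the robot touching nothing.
It also fails if it takes over 72 s, if anything falls off the work surface, if the arm or the gripper's body presses on something with over 40 N, if the wrist force passes 120 N, or if a joint passes its speed limit or range.

## Working session

There is one attempt and no reset: what is moved stays moved. The work goes in short steps, Python scripts to look and compute and a shell command to move; the robot and the scene stay as the last step left them, time stands still between calls to the robot, and variables do not carry over. Pictures are saved under pics/ and viewed, and the job is handed in when it is done.

```bash
ls; mkdir -p pics
python3 - <<'E'
from rig import *
import cv2
print(get_state(), grasp_offset)
for n in("side","top"):
    im=get_image(n); cv2.imwrite(f"pics/{n}0.png",im["color"]); print(n,im["mtx"],im["R"],im["t"])
E
```

```text
pics
{'clock': 0.0, 'qpos': array([-1.38001054e+00,  2.76618800e-01,  1.50613458e+00, -3.00196507e-05,
        1.36069530e+00, -1.20999303e-01]), 'qd': array([-0.0014636 , -0.00076982,  0.00128645, -0.0011442 ,  0.00150105,
        0.00062795]), 'effort': array([-1.48771753e-03, -4.16775656e+01, -2.45804965e+01, -3.56933442e-04,
        1.09767247e-02, -1.25025664e-05]), 'position': array([ 0.17627029, -0.54676157,  0.23042556]), 'ee_rot': array([ 0.10975561, -0.10982214,  0.69918674, -0.69787585]), 'contact_force': array([ 0.03646213, -0.28374101,  0.09133759]), 'moment': array([-0.03869258, -0.02060605, -0.01120212]), 'width': 0.08509192068108339} 0.0187
side [[426.06760067   0.         282.42308583]
 [  0.         426.06760067 208.3165314 ]
 [  0.           0.           1.        ]] [[-0.71780766 -0.69599413 -0.01855639]
 [-0.41464526  0.44874738 -0.79164076]
 [ 0.55930445 -0.56055149 -0.61070497]] [0.43725317 0.38480583 0.75358726]
top [[469.16638523   0.         275.72965233]
 [  0.         469.16638523 200.86241864]
 [  0.           0.           1.        ]] [[-3.37239340e-03 -9.99993960e-01 -8.41305816e-04]
 [-9.88364991e-01  3.46110661e-03 -1.52061386e-01]
 [ 1.52063379e-01  3.18706402e-04 -9.88370693e-01]] [-0.0087181   0.65645112  1.23813563]
```

View pics/side0.png

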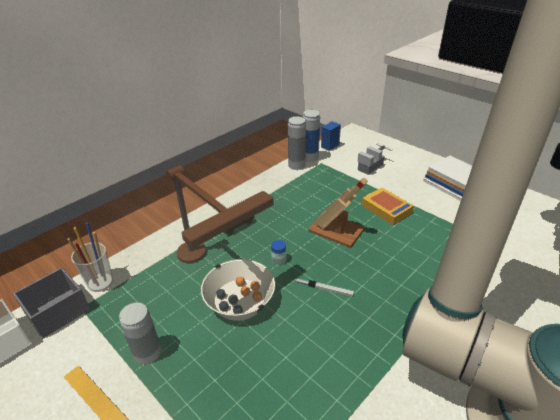

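View pics/top0.png

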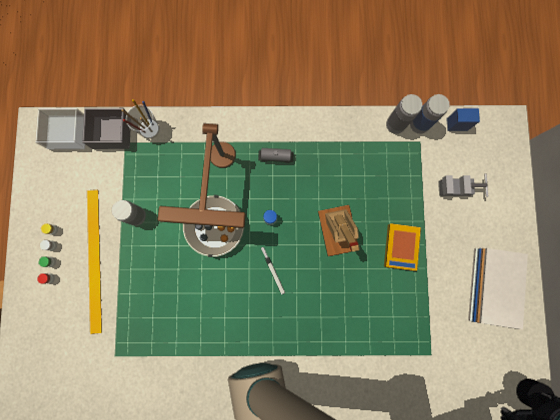

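The side view shows the bowl near (238,290), with grey beads left and ochre right in the image. The stand and paddle are near (340,210), with the red end at (362,184), and the knife at (325,287). The top view has the bowl at (213,225) with the lamp bar across it, and the stand at (340,230). Next I zoom in.

Run:
```python
import cv2
s=cv2.imread("pics/side0.png");t=cv2.imread("pics/top0.png")
a=cv2.resize(s[250:330,185:295],None,fx=5,fy=5,interpolation=2)
b=cv2.resize(t[180:270,150:260],None,fx=5,fy=5,interpolation=2)
c=cv2.resize(s[165:250,295:385],None,fx=5,fy=5,interpolation=2)
d=cv2.resize(t[195:265,310:370],None,fx=6,fy=6,interpolation=2)
for n,i in zip("abcd",(a,b,c,d)): cv2.imwrite(f"pics/z_{n}.png",i)
```

```text
(no output)
```

View pics/z_a.png

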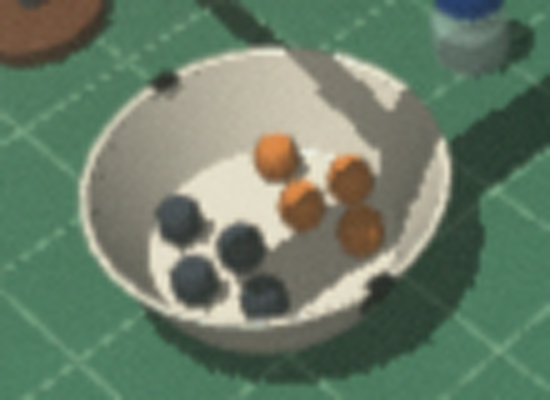

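View pics/z_b.png

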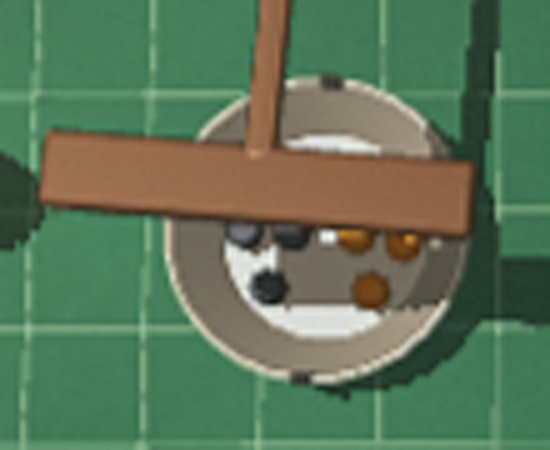

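View pics/z_c.png

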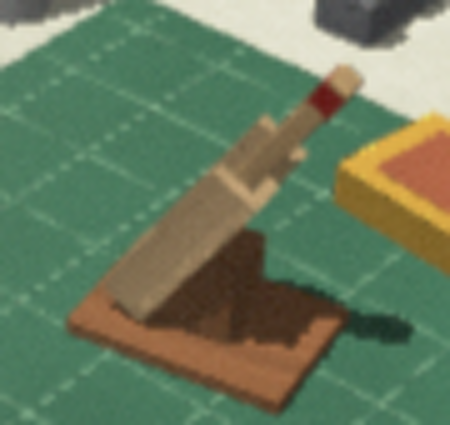

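View pics/z_d.png

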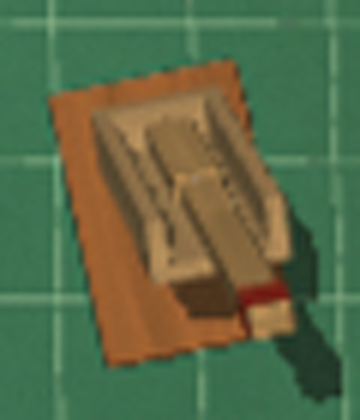

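```bash
cat > h.py <<'E'
import numpy as np, cv2
from rig import get_image,get_state
from scipy.spatial.transform import Rotation as Rot
I={n:get_image(n) for n in("side","top")}
def ray(n,p):
    i=I[n]; d=i["R"].T@np.linalg.inv(i["mtx"])@np.array([p[0],p[1],1.]); return -i["R"].T@i["t"], d/np.linalg.norm(d)
def onz(n,p,z):
    c,d=ray(n,p); return c+d*(z-c[2])/d[2]
def tri(ps,pt):
    A=[];b=[];C=[]
    for n,p in(("side",ps),("top",pt)):
        c,d=ray(n,p);P=np.eye(3)-np.outer(d,d);A.append(P);b.append(P@c)
    X=np.linalg.solve(A[0]+A[1],b[0]+b[1])
    return X,[float(np.linalg.norm(a@X-q))*1e3 for a,q in zip(A,b)]
def proj(n,X):
    i=I[n];q=i["mtx"]@(i["R"]@np.asarray(X)+i["t"]);return q[:2]/q[2]
E
python3 - <<'E'
from h import *
np.set_printoptions(precision=4,suppress=True)
for n in I:print(n,ray(n,(280,210)))
za=lambda x,y:(x/5+185-.4,y/5+250-.4); zb=lambda x,y:(x/5+150-.4,y/5+180-.4)
zc=lambda x,y:(x/5+295-.4,y/5+165-.4); zd=lambda x,y:(x/6+310-.4,y/6+195-.4)
print("far",tri(za(163,82),zb(332,82)),onz("top",zb(332,82),.05),onz("side",za(163,82),.05))
print("near",tri(za(380,290),zb(300,378)),onz("top",zb(300,378),.05),onz("side",za(380,290),.05))
for nm,s,t in(("++",(70,325),(50,98)),("-+",(280,408),(105,365))): print(nm,tri(zc(*s),zd(*t)))
print("+-",onz("top",zd(238,62),.008)); print("--",onz("side",zc(345,315),.008))
print("band",tri(zc(327,100),zd(263,292)))
print("end",tri(zc(348,76),zd(272,322)))
for n in I:
    h=cv2.cvtColor(I[n]["color"],cv2.COLOR_BGR2HSV)
    m=((h[...,0]<8)|(h[...,0]>172))&(h[...,1]>150)&(h[...,2]>50)
    box=(slice(165,250),slice(340,380)) if n=="side" else (slice(225,260),slice(340,370))
    M=np.zeros_like(m);M[box]=m[box];y,x=np.nonzero(M);print(n,len(x),x.mean(),y.mean())
E
```

```text
side (array([0.0519, 0.5541, 0.773 ]), array([ 0.5617, -0.5548, -0.6137]))
top (array([ 0.4605, -0.0114,  1.3236]), array([ 0.1328, -0.0087, -0.9911]))
far (array([0.6719, 0.1546, 0.0483]), [1.5215793531386046, 1.5215793531385973]) [0.6706 0.1533 0.05  ] [0.6718 0.1565 0.05  ]
near (array([0.5091, 0.1689, 0.0455]), [0.3412077053717654, 0.34120770537180356]) [0.5087 0.168  0.05  ] [0.5066 0.1715 0.05  ]
++ (array([ 0.6342, -0.1303,  0.0057]), [0.23335709483066683, 0.2333570948306655])
-+ (array([ 0.5085, -0.1538,  0.0068]), [0.08224636693156592, 0.0822463669315546])
+- [ 0.6505 -0.2192  0.008 ]
-- [ 0.5271 -0.2377  0.008 ]
band (array([ 0.5319, -0.2019,  0.1678]), [0.43041889051081356, 0.43041889051076604])
end (array([ 0.5196, -0.2011,  0.188 ]), [0.7846739233859564, 0.7846739233860047])
side 24 359.5 184.5
top 23 353.04347826086956 243.82608695652175
```

The marks triangulate to z about 0.047, 163 mm apart, so they fit the given bowl size. The stand plate gives a yaw of about 10°. I check the trough and paddle at larger zoom.

Run:
```python
import cv2
s=cv2.imread("pics/side0.png");t=cv2.imread("pics/top0.png")
cv2.imwrite("pics/y_c.png",cv2.resize(s[172:232,312:372],None,fx=10,fy=10,interpolation=0))
cv2.imwrite("pics/y_d.png",cv2.resize(t[204:254,318:364],None,fx=12,fy=12,interpolation=0))
```

```text
(no output)
```

View pics/y_c.png

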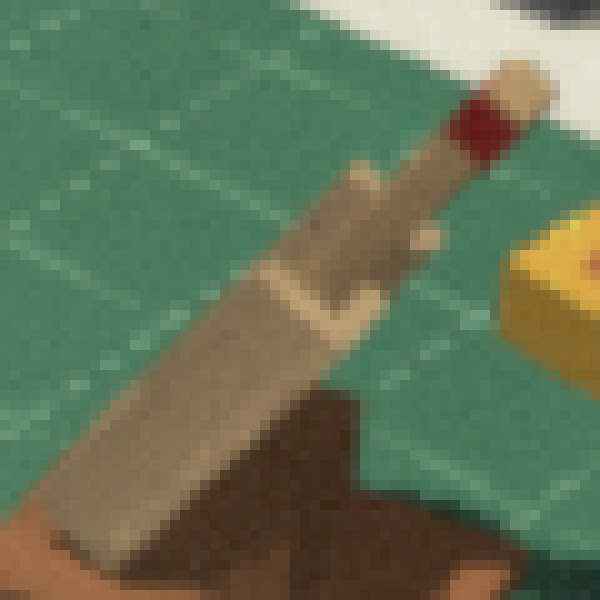

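View pics/y_d.png

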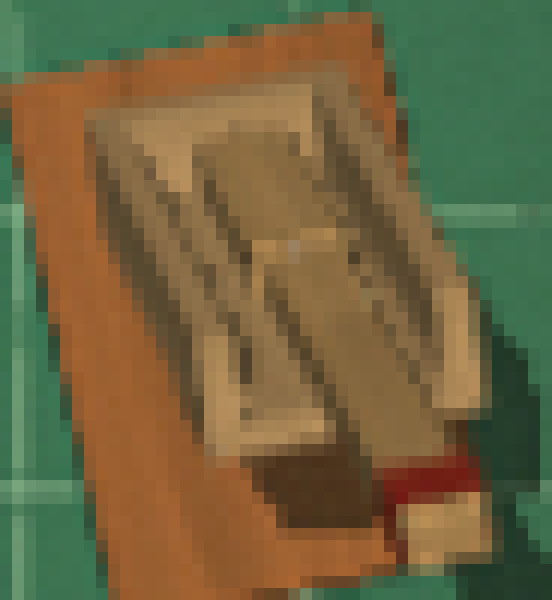

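Run:
```python
from h import *
np.set_printoptions(precision=4,suppress=True)
D=lambda x,y:(x/12+318-.5,y/12+204-.5); C=lambda x,y:(x/10+312-.5,y/10+172-.5)
a=np.radians(10);ex=np.array([np.cos(a),np.sin(a),0]);ey=np.array([-np.sin(a),np.cos(a),0])
o=np.array([.580,-.185,0])
def sh(n,X): print(n,X,"stand:",(X-o)@ex,(X-o)@ey,X[2])
sh("bladeend front",onz("top",D(248,138),.0337))
sh("handle end front",onz("top",D(443,495),.1907))
sh("handle end back",onz("top",D(450,562),.1833))
sh("blade/handle step",onz("top",D(300,240),.030+.060*.848+.0037))
sh("end ctr tri",tri(C(522,90),D(446,528))[0])
# lip top ends (upper)
sh("lipL",onz("top",D(215,440),.13)); sh("lipR",onz("top",D(470,405),.13))
sh("lipL tri",tri(C(365,300),D(215,390))[0])
sh("lipR hi tri",tri(C(427,240),D(478,408))[0])
sh("low L",onz("top",D(100,118),.05)); sh("low R",onz("top",D(340,75),.05))
```

```text
bladeend front [ 0.6188 -0.1837  0.0337] stand: 0.03839027595615505 -0.005436269825675479 0.03370000000000006
handle end front [ 0.5272 -0.2001  0.1907] stand: -0.05461405088037616 -0.005740738709647688 0.1907000000000001
handle end back [ 0.5142 -0.2024  0.1833] stand: -0.06784857962333504 -0.00569698865037336 0.18330000000000002
blade/handle step [ 0.5898 -0.1878  0.0846] stand: 0.009127585854500082 -0.004498012729413381 0.0845800000000001
end ctr tri [ 0.5212 -0.2012  0.1851] stand: -0.060685066993840575 -0.005798422157208719 0.18513756869867443
lipL [ 0.5426 -0.1623  0.13  ] stand: -0.03292597996538039 0.028839335043130684 0.13000000000000012
lipR [ 0.5498 -0.2165  0.13  ] stand: -0.035224827646944346 -0.025796630941684235 0.13000000000000012
lipL tri [ 0.5474 -0.167   0.1272] stand: -0.029009525839991505 0.023373384354108778 0.12719270920173767
lipR hi tri [ 0.5527 -0.2192  0.1145] stand: -0.03280563283212673 -0.028922877882287534 0.11454200472008358
low L [ 0.6215 -0.1479  0.05  ] stand: 0.04727302552397505 0.0293464226818018 0.050000000000000044
low R [ 0.6312 -0.2028  0.05  ] stand: 0.04727907592342783 -0.026453100187876333 0.050000000000000044
```

Measured: the paddle is parallel to the stand (yaw about 10°) and sits about 5 mm to the right of the trough centre. The tip is near (0.615,-0.184,0.030). The handle end triangulates at z=0.185, where 0.187 is expected, so that fits. I plan to grip along the paddle axis.

```bash
cat > plan.py <<'E'
import numpy as np
from scipy.spatial.transform import Rotation as Rot
from rig import get_state
a=np.radians(10);ex=np.array([np.cos(a),np.sin(a),0]);ey=np.array([-np.sin(a),np.cos(a),0]);ez=np.array([0,0,1.])
TIP=np.array([.6154,-.1843,.030])
BC=np.array([.5897,.1622,0]);b=np.radians(-5.2);bx=np.array([np.cos(b),np.sin(b),0]);by=np.array([-np.sin(b),np.cos(b),0])
def orient(hx,lean,sgn):
    hx=np.asarray(hx);hy=np.cross(ez,hx);L=np.radians(lean)
    y=np.sin(L)*hx-np.cos(L)*ez; z=sgn*hy; x=np.cross(y,z)
    return Rot.from_matrix(np.c_[x,y,z])
def cur():
    s=get_state();return s["position"],Rot.from_quat(s["ee_rot"],scalar_first=True)
def rel(p,R,p0=None,R0=None):
    if p0 is None:p0,R0=cur()
    return np.r_[R0.inv().apply(p-p0)*100,np.degrees((R0.inv()*R).as_rotvec())/8]
E
python3 - <<'E'
from plan import *
np.set_printoptions(precision=2,suppress=True)
print(cur()[1].as_matrix())
for sg in(1,-1):
    R=orient(ex,32,sg);y=R.as_matrix()[:,1]
    print(sg,rel(TIP-.213*y,R),TIP-.213*y,rel(TIP-.121*y,R,TIP-.213*y,R))
E
```

```text
[[-0.95 -0.    0.31]
 [-0.31  0.   -0.95]
 [-0.   -1.   -0.  ]]
1 [-41.73   2.05 -22.61   5.94 -20.72  -0.41] [ 0.5  -0.2   0.21] [0.  9.2 0.  0.  0.  0. ]
-1 [-41.73   2.05 -22.61   0.28   0.96   3.99] [ 0.5  -0.2   0.21] [ 0.   9.2 -0.   0.   0.   0. ]
```

```bash
python3 -m jog '[0,-41.7,2.05,-22.6,0.28,0.96,4, 0,-41.7,2.05,-22.6,0.28,0.96,4, 0,-41.7,2.05,-22.6,0.28,0.96,4, 0,-41.7,2.05,-22.6,0.28,0.96,4, 0,-41.7,2.05,-22.6,0.28,0.96,4, 0,-41.7,2.05,-22.6,0.28,0.96,4, 0,-41.7,2.05,-22.6,0.28,0.96,4, 0,-41.7,2.05,-22.6,0.28,0.96,4, 0,-41.7,2.05,-22.6,0.28,0.96,4, 0,-41.7,2.05,-22.6,0.28,0.96,4, 0,-41.7,2.05,-22.6,0.28,0.96,4, 0,-41.7,2.05,-22.6,0.28,0.96,4]'
python3 - <<'E'
from plan import *
from h import *
np.set_printoptions(precision=3,suppress=True)
R=orient(ex,32,-1);y=R.as_matrix()[:,1];print(rel(TIP-.213*y,R),get_state()["qpos"])
p=cur()[0];print({n:proj(n,p) for n in I})
for n,(r,c) in {"side":(110,290),"top":(170,280)}.items():
    cv2.imwrite(f"pics/pre_{n}.png",cv2.resize(I[n]["color"][r:r+110,c:c+140],None,fx=5,fy=5,interpolation=2))
E
```

```text
clock: 1.8
position: [0.5035, -0.2055, 0.2108]
ee_rot: [0.253, 0.136, 0.694, -0.661]
contact_force: [0.2, 0.4, -0.3]
width: 0.0852
[-0.065  0.058 -0.115 -0.012 -0.011 -0.006] [-0.828  0.063  1.98   0.621  0.874  0.218]
{'side': array([371.955, 173.723]), 'top': array([358.248, 254.278])}
```

View pics/pre_side.png

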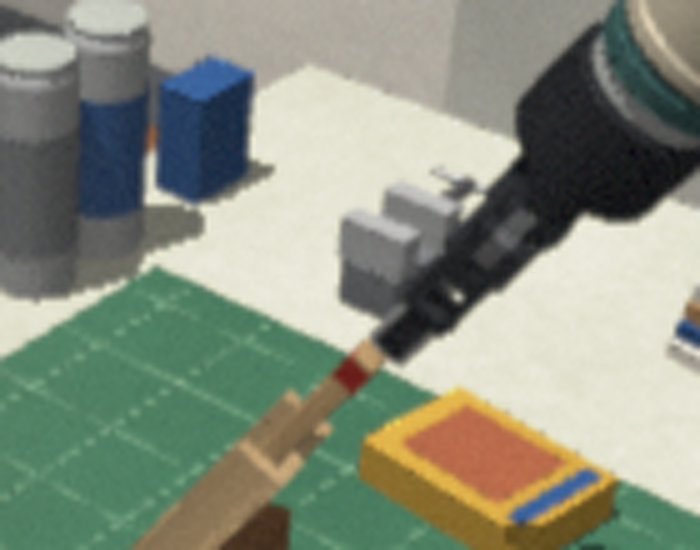

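View pics/pre_top.png

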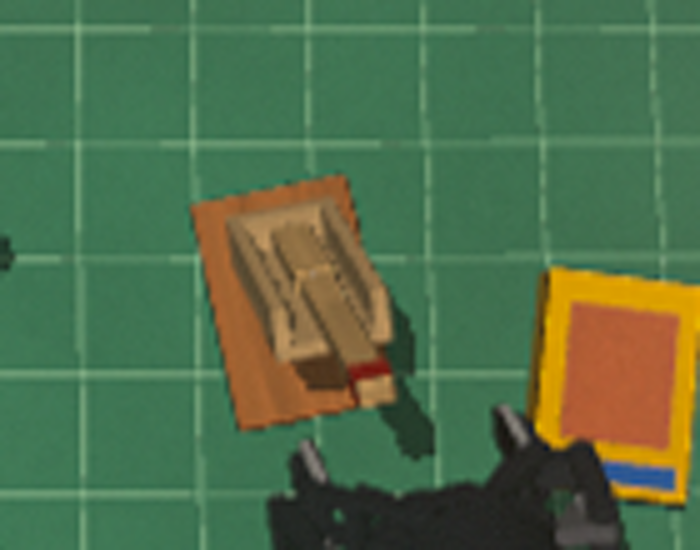

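Both views show the handle end between the open pads (top: end at (375,390), pads at (312,460) and (510,425) in the crop). In the side view the tool lines up with the stick. I advance and grip.

```bash
python3 -m jog '[0,-0.06,3,-0.1,0,0,0, 0,-0.06,6,-0.1,0,0,0, 0,-0.06,9.2,-0.1,0,0,0, 0,-0.06,9.2,-0.1,0,0,0, 0,-0.06,9.2,-0.1,0,0,0, 255,-0.06,9.2,-0.1,0,0,0, 255,-0.06,9.2,-0.1,0,0,0, 255,-0.06,9.2,-0.1,0,0,0, 255,-0.06,9.2,-0.1,0,0,0, 255,-0.06,9.2,-0.1,0,0,0, 255,-0.06,9.2,-0.1,0,0,0, 255,-0.06,9.2,-0.1,0,0,0]' 80
python3 - <<'E'
from plan import *
from h import *
np.set_printoptions(precision=3,suppress=True)
R=orient(ex,32,-1);y=R.as_matrix()[:,1];print(rel(TIP-.121*y,R),get_state()["contact_force"])
for n,(r,c) in {"side":(150,290),"top":(170,280)}.items():
    cv2.imwrite(f"pics/gr_{n}.png",cv2.resize(I[n]["color"][r:r+110,c:c+140],None,fx=5,fy=5,interpolation=2))
E
```

```text
clock: 3.4
position: [0.5522, -0.1943, 0.1337]
ee_rot: [0.254, 0.135, 0.694, -0.66]
contact_force: [-4.3, 0.8, 6.4]
width: 0.0169
[ 0.076  0.085  0.114  0.     0.002 -0.011] [-4.13   0.227  5.697]
```

View pics/gr_side.png

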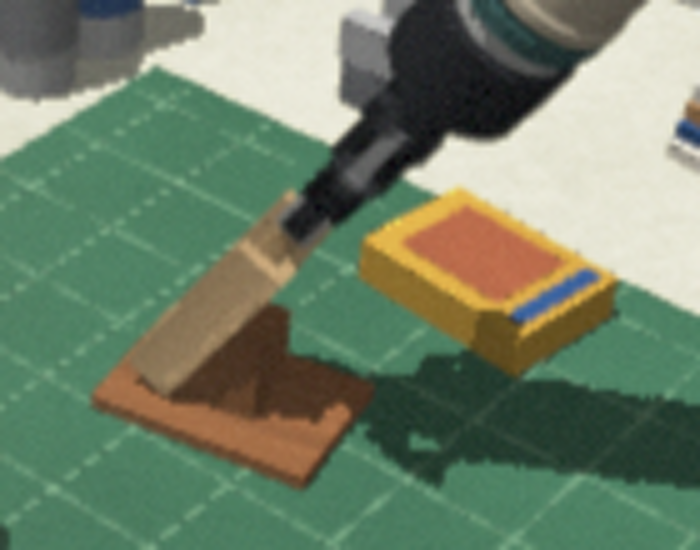

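View pics/gr_top.png

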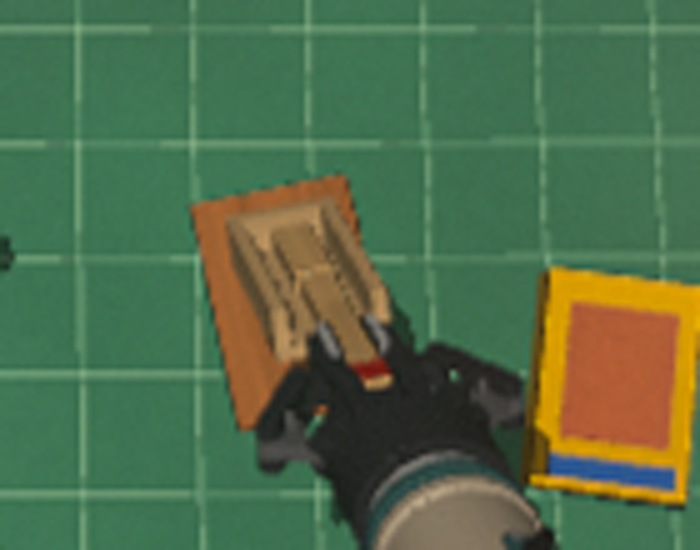

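The pads hold the handle (width 17 mm, force 7 N). I lift out normal to the trough, then rise.

```bash
python3 -m jog '[255,-0.5,-0.2,0,0,0,0, 255,-1.5,-0.4,0,0,0,0, 255,-3,-2,0,0,0,0, 255,-5,-6,0,0,0,0, 255,-6,-10,0,0,0,0, 255,-6,-10,0,0,0,0]' 100
python3 - <<'E'
from plan import *
from h import *
np.set_printoptions(precision=3,suppress=True)
p,R=cur();y=R.as_matrix()[:,1];print("tip est",p+.122*y, get_state()["width"])
R2=orient(bx,34,-1);y2=R2.as_matrix()[:,1]
for tz in(.10,):
    tip=BC-.045*bx+tz*ez; P=tip-.122*y2; print(P,rel(P,R2))
for n,(r,c) in {"side":(110,270),"top":(160,270)}.items():
    q=proj(n,p+.122*y);print(n,q,q-[c,r],5*(q-[c,r]));cv2.imwrite(f"pics/up_{n}.png",cv2.resize(I[n]["color"][r:r+110,c:c+140],None,fx=5,fy=5,interpolation=2))
E
```

```text
clock: 4.25
position: [0.5519, -0.1966, 0.2542]
ee_rot: [0.256, 0.137, 0.691, -0.662]
contact_force: [0.0, -0.6, -1.3]
width: 0.0171
tip est [ 0.614 -0.184  0.146] 0.016469080177609924
[0.477 0.172 0.201] [  3.272   3.642 -37.46    1.028   1.595   0.242]
side [329.152 182.184] [59.152 72.184] [295.761 360.92 ]
top [344.093 211.448] [74.093 51.448] [370.464 257.239]
```

View pics/up_side.png

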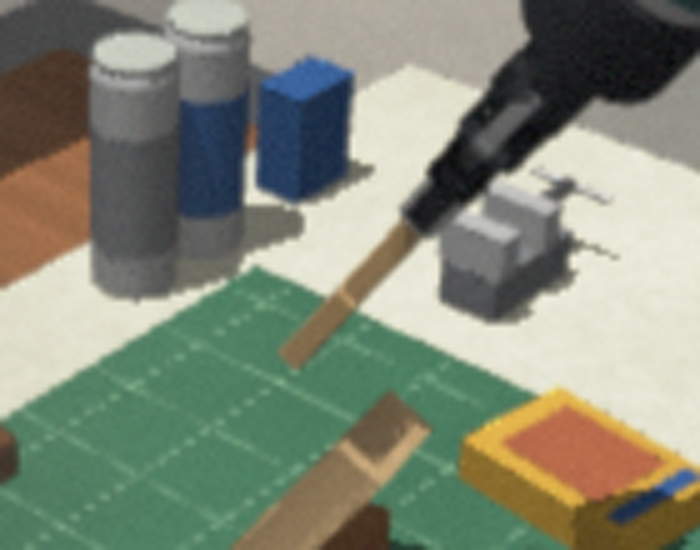

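View pics/up_top.png

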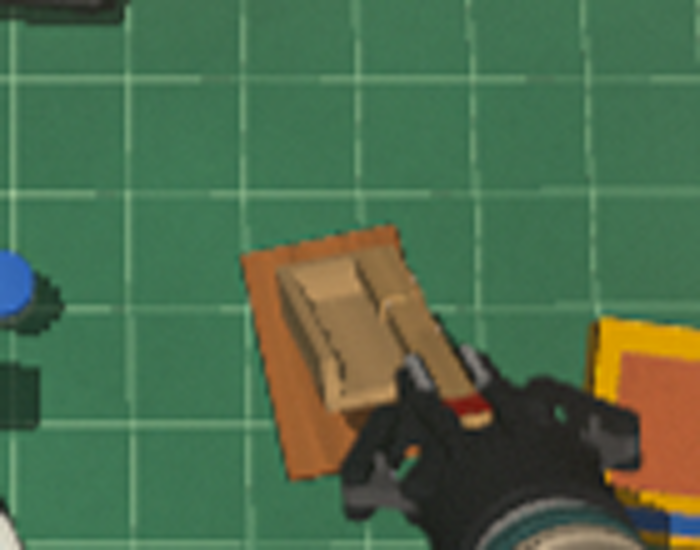

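The paddle is free and held firmly. Its tip in the side crop is at (293,360), where (296,361) was predicted; in the top crop it is at (378,252), predicted (370,257). Next I go to the near side of the bowl, above the rim.

```bash
python3 -m jog '[255,3.3,-1,-7,0.2,0.3,0, 255,3.3,-1,-14,0.4,0.6,0.1, 255,3.3,0,-20,0.6,0.9,0.1, 255,3.3,2,-26,0.8,1.2,0.2, 255,3.3,3,-32,1,1.6,0.24, 255,3.27,3.64,-37.5,1.03,1.6,0.24, 255,3.27,3.64,-37.5,1.03,1.6,0.24, 255,3.27,3.64,-37.5,1.03,1.6,0.24, 255,3.27,3.64,-37.5,1.03,1.6,0.24]'
python3 - <<'E'
from plan import *
from h import *
np.set_printoptions(precision=3,suppress=True)
p,R=cur();y=R.as_matrix()[:,1];print("tip est",p+.122*y, get_state()["width"],get_state()["qpos"])
R2=orient(bx,34,-1);y2=R2.as_matrix()[:,1]
for r,tz in((.045,.10),(.034,.013)):
    tip=BC-r*bx+tz*ez; P=tip-.122*y2; print(P,rel(P,R2))
for n,(r,c) in {"side":(200,170),"top":(160,140)}.items():
    q=proj(n,p+.122*y);print(n,5*(q-[c,r]));cv2.imwrite(f"pics/bw_{n}.png",cv2.resize(I[n]["color"][r:r+120,c:c+150],None,fx=5,fy=5,interpolation=2))
E
```

```text
clock: 5.48
position: [0.4755, 0.1756, 0.1988]
ee_rot: [-0.176, -0.235, -0.667, 0.685]
contact_force: [0.7, 0.0, -0.3]
width: 0.017
tip est [0.543 0.169 0.097] 0.016784281603802752 [ 0.405 -0.009  2.108 -0.509  0.57   2.429]
[0.477 0.172 0.201] [-0.245 -0.102  0.248  0.01   0.027  0.03 ]
[0.488 0.171 0.114] [3.675 7.742 0.244 0.01  0.027 0.03 ]
side [391.89  414.885]
top [334.354 406.067]
```

View pics/bw_side.png

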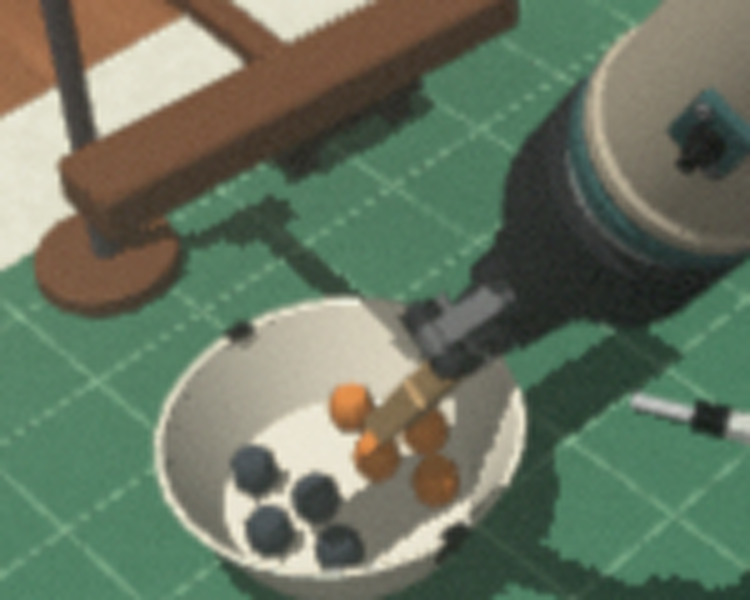

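View pics/bw_top.png

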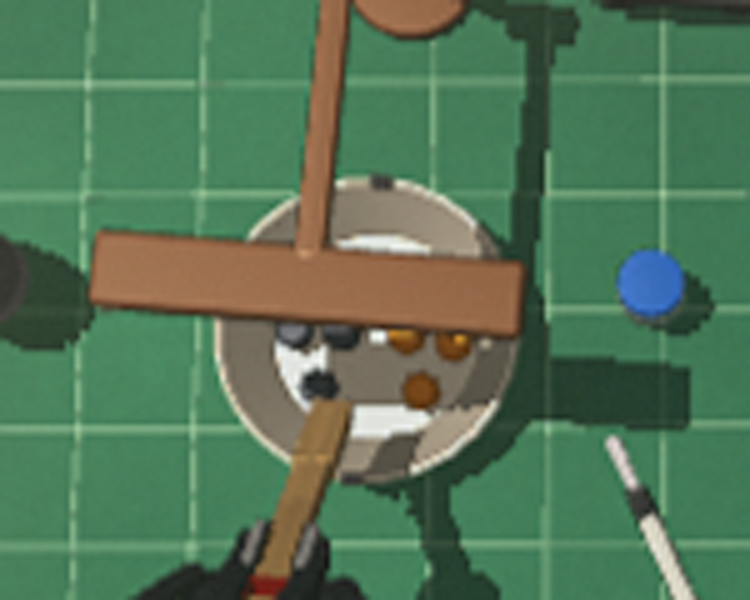

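Run:
```python
from plan import *
from h import *
c=I["side"]["color"][265:305,230:290]; cv2.imwrite("pics/bw_z.png",cv2.resize(c,None,fx=12,fy=12,interpolation=0))
p,R=cur();M=R.as_matrix();x,y,z=M.T
for s in(.122,.062):
  for a in(-.007,.007):
    for b_ in(-.011,.011): print(s,a,b_,12*(proj("side",p+s*y+a*x+b_*z)-[230,265]+.5))
```

```text
0.122 -0.007 -0.011 [164.52350985 208.26552442]
0.122 -0.007 0.011 [263.86926534 146.79052096]
0.122 0.007 -0.011 [207.38817846 275.67979861]
0.122 0.007 0.011 [306.46053291 213.22106816]
0.062 -0.007 -0.011 [261.52088324 114.58415844]
0.062 -0.007 0.011 [365.47102548  50.69633442]
0.062 0.007 -0.011 [307.21972507 185.78375317]
0.062 0.007 0.011 [410.85585284 120.79829577]
```

View pics/bw_z.png

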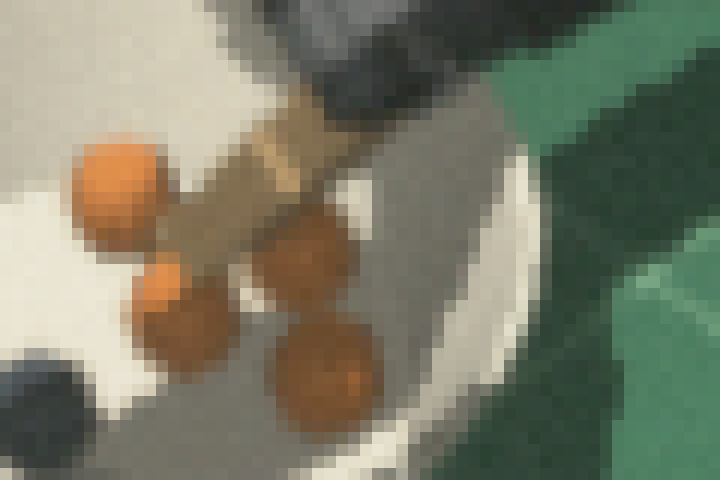

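The projected blade corners match the picture within about 1 px. I locate the beads before lowering.

```bash
cat > beads.py <<'E'
from plan import *
from h import *
np.set_printoptions(precision=1,suppress=True)
def beads():
  out={}
  for n in("side","top"):
    i=I[n];H=cv2.cvtColor(i["color"],cv2.COLOR_BGR2HSV)
    ring=np.array([proj(n,BC+.056*np.array([np.cos(t),np.sin(t),0])+.006*ez) for t in np.linspace(0,6.28,60)])
    m=np.zeros(H.shape[:2],np.uint8)
    wall=np.array([proj(n,BC+.066*np.array([np.cos(t),np.sin(t),0])+.02*ez) for t in np.linspace(0,6.28,60)])
    cv2.fillPoly(m,[wall.astype(np.int32)],255)
    och=((H[...,0]<20)&(H[...,1]>140)&(H[...,2]>70)).astype(np.uint8)*255&m
    gry=((H[...,2]<75)&(H[...,1]<130)).astype(np.uint8)*255&m
    for c,k in(("ochre",och),("grey",gry)):
      N,L,st,ce=cv2.connectedComponentsWithStats(k,connectivity=4)
      for j in range(1,N):
        if st[j,4]<12: continue
        X=onz(n,ce[j],.016)-BC
        print(n,c,"px",ce[j],"area",st[j,4],"bowl mm",1e3*np.array([X@bx,X@by]))
if __name__=="__main__":
  beads()
E
python3 beads.py
```

```text
side ochre px [239.7 280.6] area 47 bowl mm [ 36.2 -27.2]
side ochre px [254.9 286.3] area 30 bowl mm [ -2.3 -43.3]
side ochre px [244.4 290.1] area 41 bowl mm [  4.6 -17.8]
side ochre px [256.9 296.2] area 42 bowl mm [-29.3 -28.4]
side grey px [221.7 295.3] area 24 bowl mm [27.1 30.8]
side grey px [233.4 299.8] area 46 bowl mm [-1.9 18.4]
side grey px [224.8 307.4] area 27 bowl mm [-7.  45.6]
side grey px [238.3 308.1] area 38 bowl mm [-28.7  23.9]
top ochre px [220.9 227.7] area 28 bowl mm [ -1.6 -19.8]
top ochre px [230.2 228.7] area 31 bowl mm [ -2.1 -46. ]
top ochre px [223.9 237.9] area 39 bowl mm [-29.1 -31.1]
top grey px [200.7 227.1] area 12 bowl mm [-4.8 36.7]
top grey px [208.3 227.2] area 29 bowl mm [-3.2 15.4]
top grey px [203.7 236.8] area 30 bowl mm [-31.1  25.1]
```

Run:
```python
from plan import *
np.set_printoptions(precision=2,suppress=True)
R2=orient(bx,31,-1);y2=R2.as_matrix()[:,1]
for tz in(.09,.055,.014):
    P=BC-.038*bx-.002*by+tz*ez-.122*y2; print(P,rel(P,R2))
```

```text
[0.49 0.17 0.19] [-0.73  1.19  0.13 -0.01 -0.01 -0.36]
[0.49 0.17 0.16] [ 1.22  4.1   0.13 -0.01 -0.01 -0.36]
[0.49 0.17 0.12] [ 3.5   7.5   0.13 -0.01 -0.01 -0.36]
```

```bash
python3 -m jog '[255,-0.7,1.2,0.13,0,0,-0.36, 255,0.3,2.6,0.13,0,0,-0.36, 255,1.2,4.1,0.13,0,0,-0.36, 255,2,5.2,0.13,0,0,-0.36, 255,2.7,6.4,0.13,0,0,-0.36, 255,3.2,7.1,0.13,0,0,-0.36, 255,3.5,7.5,0.13,0,0,-0.36, 255,3.5,7.5,0.13,0,0,-0.36]'
python3 - <<'E'
from plan import *
from h import *
np.set_printoptions(precision=2,suppress=True)
R2=orient(bx,31,-1);y2=R2.as_matrix()[:,1]
p,R=cur(); t=p+.122*R.as_matrix()[:,1]-BC; print("tip bowl",t@bx*1e3,t@by*1e3,t[2]*1e3, get_state()["contact_force"],get_state()["qpos"])
for n,(r,c) in {"side":(200,170),"top":(160,140)}.items():
    cv2.imwrite(f"pics/in_{n}.png",cv2.resize(I[n]["color"][r:r+120,c:c+150],None,fx=5,fy=5,interpolation=2))
E
```

```text
clock: 6.78
position: [0.4897, 0.1699, 0.1194]
ee_rot: [-0.158, -0.221, -0.672, 0.689]
contact_force: [-0.3, 1.0, -0.4]
width: 0.0166
tip bowl -36.822553115211925 -0.8978910050157785 15.592971882859171 [ 0.45 -0.19 -1.1 ] [ 0.36  0.13  2.19 -0.62  0.4   2.55]
```

View pics/in_side.png

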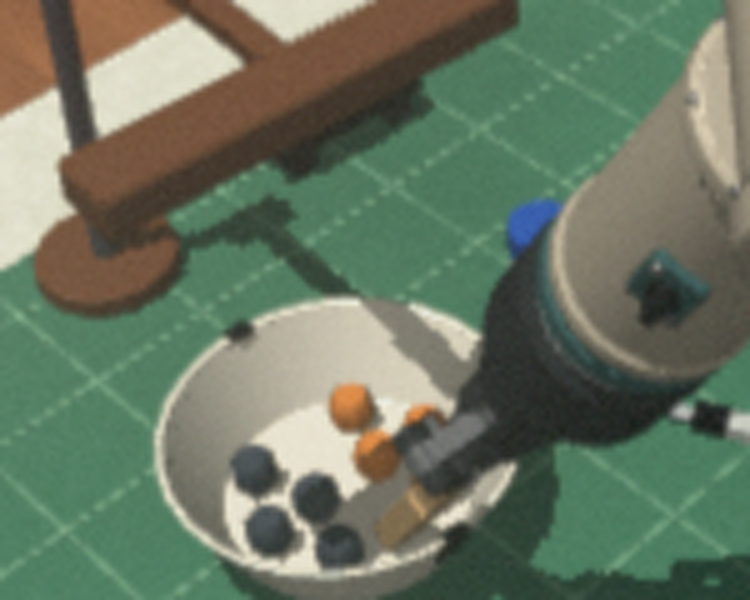

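View pics/in_top.png

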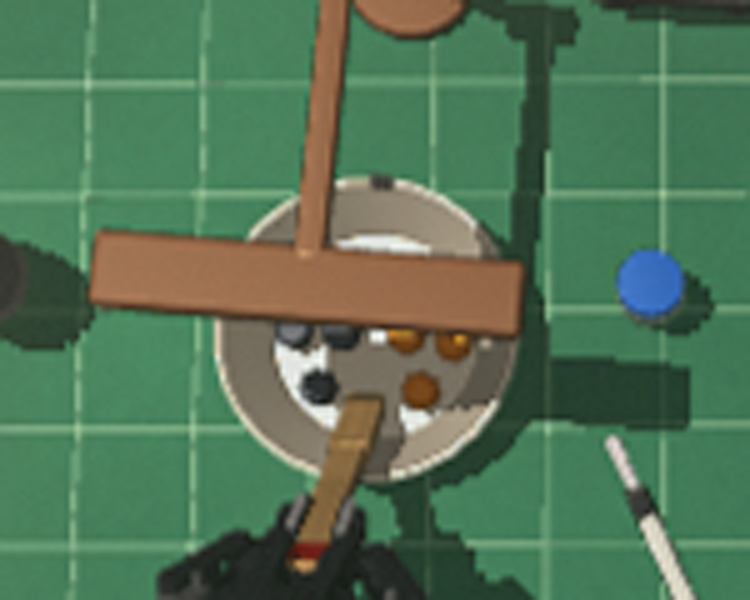

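The paddle is down between the nearest grey and ochre beads, with no contact. j6 is at 2.55, near its 2.7 limit, so I turn the heading about 17° towards the arm's azimuth about the tip before stirring.

```bash
cat >> plan.py <<'E'
hd=np.radians(12);hx=np.array([np.cos(hd),np.sin(hd),0])
RS=orient(hx,31,-1);YS=RS.as_matrix()[:,1]
def tcp(x,y,z): return BC+x*bx+y*by+z*ez-.122*YS
def tipb():
    p,R=cur();t=(p+.122*R.as_matrix()[:,1]-BC)*1e3;return np.array([t@bx,t@by,t[2]])
E
python3 - <<'E'
from plan import *
np.set_printoptions(precision=2,suppress=True)
print(tipb(),rel(tcp(-.037,-.002,.014),RS))
p,R=cur();R1=orient([np.cos(np.radians(3.4)),np.sin(np.radians(3.4)),0],31,-1)
print(rel(BC-.037*bx-.002*by+.014*ez-.122*R1.as_matrix()[:,1],R1))
E
```

```text
[-36.82  -0.9   15.59] [-0.18  0.27  1.97 -1.11 -1.85 -0.02]
[ 0.    0.16  1.05 -0.55 -0.93 -0.02]
```

```bash
python3 -m jog '[255,0,0.1,1.05,-0.55,-0.93,-0.02, 255,-0.18,0.2,1.97,-1.11,-1.85,-0.02, 255,-0.18,0.2,1.97,-1.11,-1.85,-0.02, 255,-0.18,0.2,1.97,-1.11,-1.85,-0.02]'
python3 - <<'E'
from plan import *
np.set_printoptions(precision=2,suppress=True)
s=get_state();print(tipb(),s["qpos"],s["contact_force"],rel(tcp(-.037,-.002,.014),RS))
M=RS.as_matrix().T
# shifts from near point r=38, 10deg steps
r=.038
for k in range(0,37):
    t=np.radians(10*k); d=(-r*np.cos(t)+r)*bx+r*np.sin(t)*by
    print(10*k,np.round(M@d*100,2))
print("up 1cm",M@ez)
E
```

```text
clock: 7.38
position: [0.4891, 0.1522, 0.1182]
ee_rot: [0.252, 0.12, 0.698, -0.66]
contact_force: [0.2, 0.9, -1.8]
width: 0.017
[-39.67  -1.24  13.25] [0.15 0.09 2.24 0.1  0.28 1.44] [ 0.18  0.91 -1.82] [-0.16  0.06  0.21 -0.04 -0.09  0.04]
0 [0. 0. 0.]
10 [-0.21  0.13 -0.61]
20 [-0.52  0.31 -1.17]
30 [-0.9   0.54 -1.66]
40 [-1.35  0.81 -2.07]
50 [-1.85  1.11 -2.38]
60 [-2.39  1.44 -2.58]
70 [-2.95  1.77 -2.67]
80 [-3.52  2.11 -2.65]
90 [-4.07  2.45 -2.51]
100 [-4.6   2.76 -2.26]
110 [-5.08  3.05 -1.9 ]
120 [-5.5   3.31 -1.46]
130 [-5.85  3.51 -0.93]
140 [-6.11  3.67 -0.35]
150 [-6.29  3.78  0.28]
160 [-6.36  3.82  0.94]
170 [-6.34  3.81  1.6 ]
180 [-6.22  3.74  2.25]
190 [-6.01  3.61  2.86]
200 [-5.71  3.43  3.42]
210 [-5.32  3.2   3.91]
220 [-4.88  2.93  4.32]
230 [-4.37  2.63  4.63]
240 [-3.83  2.3   4.83]
250 [-3.27  1.97  4.92]
260 [-2.7   1.62  4.89]
270 [-2.15  1.29  4.75]
280 [-1.62  0.98  4.5 ]
290 [-1.14  0.69  4.15]
300 [-0.72  0.43  3.71]
310 [-0.37  0.22  3.18]
320 [-0.11  0.07  2.6 ]
330 [ 0.06 -0.04  1.97]
340 [ 0.14 -0.09  1.31]
350 [ 0.12 -0.07  0.65]
360 [ 0. -0.  0.]
up 1cm [-0.52 -0.86  0.  ]
```

```bash
python3 -m jog '[255,-0.2,0.1,-0.6,0,0,0, 255,-0.5,0.3,-1.15,0,0,0, 255,-0.9,0.55,-1.65,0,0,0, 255,-1.35,0.8,-2.05,0,0,0, 255,-1.85,1.1,-2.4,0,0,0, 255,-2.4,1.45,-2.6,0,0,0, 255,-2.95,1.75,-2.65,0,0,0, 255,-3.5,2.1,-2.65,0,0,0, 255,-4.05,2.45,-2.5,0,0,0, 255,-4.6,2.75,-2.25,0,0,0, 255,-5.1,3.05,-1.9,0,0,0, 255,-5.5,3.3,-1.45,0,0,0]'
python3 - <<'E'
from plan import *
from h import *
import beads
s=get_state();print(tipb(),s["qpos"],s["contact_force"],s["width"]);beads.beads()
for n,(r,c) in {"side":(200,170),"top":(160,140)}.items():
    cv2.imwrite(f"pics/s1_{n}.png",cv2.resize(I[n]["color"][r:r+120,c:c+150],None,fx=5,fy=5,interpolation=2))
M=RS.as_matrix().T;r=.038
f=lambda t:(-r*np.cos(t)*bx+r*np.sin(t)*by)
np.set_printoptions(precision=2,suppress=True)
for s0 in(120,240):
  for k in range(1,13): print(s0+10*k,M@(f(np.radians(s0+10*k))-f(np.radians(s0)))*100)
E
```

```text
clock: 8.88
position: [0.5494, 0.1785, 0.117]
ee_rot: [0.251, 0.12, 0.698, -0.66]
contact_force: [-0.1, -0.8, -0.5]
width: 0.0165
[18.7 30.1 12.4] [0.2 0.2 2.1 0.  0.3 1.6] [-0.8  0.1 -1. ] 0.01637203328027651
side ochre px [254.3 285.2] area 47 bowl mm [  1.4 -44.5]
side ochre px [244.7 290.4] area 43 bowl mm [  3.6 -17.8]
side ochre px [256.7 295.8] area 48 bowl mm [-27.8 -28.8]
side grey px [236.6 274.6] area 16 bowl mm [ 57.  -33.2]
side grey px [244.4 278.9] area 66 bowl mm [ 33.1 -38.9]
side grey px [223.2 290.5] area 71 bowl mm [36.8 20. ]
side grey px [234.2 295.7] area 29 bowl mm [6.8 9.7]
side grey px [260.  306.3] area 17 bowl mm [-56.9 -15.6]
top ochre px [211.5 224. ] area 12 bowl mm [6.4 7.4]
top ochre px [221.5 227.3] area 33 bowl mm [ -0.3 -21.5]
top ochre px [230.2 228.7] area 31 bowl mm [ -2.1 -46. ]
top ochre px [223.9 237.9] area 39 bowl mm [-29.1 -31.1]
top ochre px [201.  244.3] area 18 bowl mm [-52.6  30.4]
top grey px [206.5 225. ] area 12 bowl mm [ 2.4 21.1]
top grey px [204.3 231.3] area 15 bowl mm [-15.6  25.2]
top grey px [213.3 244.5] area 195 bowl mm [-49.9  -3.8]
130 [-0.35  0.21  0.52]
140 [-0.61  0.37  1.11]
150 [-0.79  0.47  1.74]
160 [-0.86  0.52  2.4 ]
170 [-0.84  0.51  3.06]
180 [-0.72  0.43  3.71]
190 [-0.51  0.3   4.32]
200 [-0.2   0.12  4.88]
210 [ 0.18 -0.11  5.37]
220 [ 0.63 -0.38  5.78]
230 [ 1.13 -0.68  6.08]
240 [ 1.67 -1.    6.29]
250 [ 0.56 -0.34  0.09]
260 [ 1.13 -0.68  0.06]
270 [ 1.68 -1.01 -0.08]
280 [ 2.21 -1.33 -0.33]
290 [ 2.69 -1.62 -0.68]
300 [ 3.11 -1.87 -1.12]
310 [ 3.46 -2.08 -1.65]
320 [ 3.72 -2.24 -2.23]
330 [ 3.9  -2.34 -2.86]
340 [ 3.97 -2.39 -3.52]
350 [ 3.95 -2.38 -4.18]
360 [ 3.83 -2.3  -4.83]
```

View pics/s1_side.png

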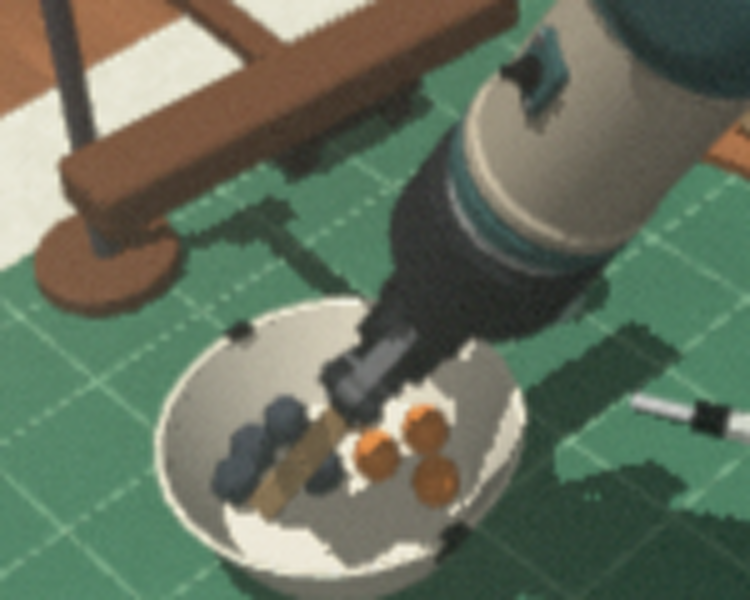

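View pics/s1_top.png

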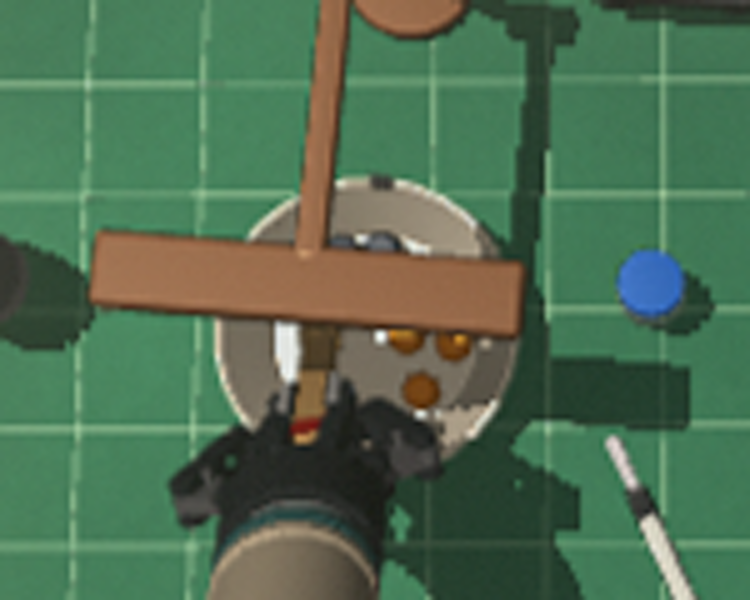

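The paddle sweeps the greys ahead towards the far side. All beads are in the bowl and forces are small. I continue.

```bash
python3 -m jog '[255,-0.35,0.2,0.5,0,0,0, 255,-0.6,0.37,1.1,0,0,0, 255,-0.8,0.47,1.75,0,0,0, 255,-0.86,0.52,2.4,0,0,0, 255,-0.84,0.5,3.05,0,0,0, 255,-0.72,0.43,3.7,0,0,0, 255,-0.5,0.3,4.3,0,0,0, 255,-0.2,0.12,4.9,0,0,0, 255,0.2,-0.1,5.4,0,0,0, 255,0.65,-0.4,5.8,0,0,0, 255,1.15,-0.7,6.1,0,0,0, 255,1.7,-1,6.3,0,0,0]'
cat > look.py <<'E'
import sys
from plan import *
from h import *
np.set_printoptions(precision=2,suppress=True)
s=get_state();print(s["clock"],tipb(),s["qpos"],s["contact_force"],s["width"])
t=sys.argv[1]
a=cv2.resize(I["side"]["color"][245:325,190:290],None,fx=4,fy=4,interpolation=2);b_=cv2.resize(I["top"]["color"][185:265,165:265],None,fx=4,fy=4,interpolation=2)
cv2.imwrite(f"pics/{t}.png",np.hstack([a,b_]))
E
python3 look.py s2
```

```text
clock: 10.48
position: [0.5376, 0.1167, 0.1156]
ee_rot: [0.248, 0.117, 0.701, -0.658]
contact_force: [-6.0, 13.7, 4.0]
width: 0.0169
10.575 [ 11.34 -33.43  10.11] [0.02 0.14 2.17 0.3  0.32 1.14] [-2.26  0.9  -1.65] 0.016757328922166605
```

View pics/s2.png

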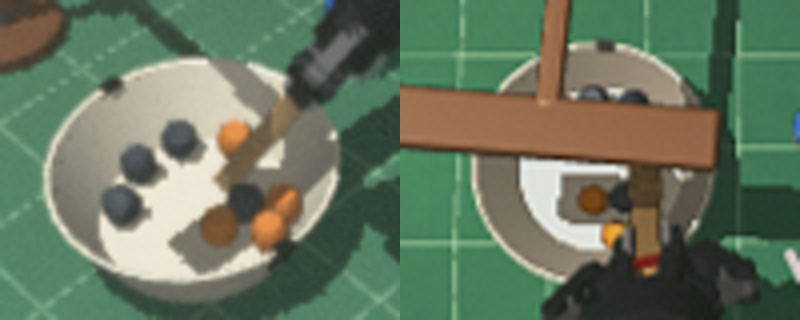

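```bash
cat > arc.py <<'E'
import sys
from plan import *
np.set_printoptions(precision=2,suppress=True)
t0,t1,st=map(float,sys.argv[1:4]); r=float(sys.argv[4]) if len(sys.argv)>4 else .038; z=float(sys.argv[5]) if len(sys.argv)>5 else .014
t=t0
while t<=t1+1e-6:
    q=np.radians(t);print(t,rel(tcp(-r*np.cos(q),r*np.sin(q),z),RS)); t+=st
E
python3 arc.py 250 360 10
```

```text
250.0 [-0.11 -0.29  0.28 -0.01 -0.12  0.1 ]
260.0 [ 0.46 -0.62  0.26 -0.01 -0.12  0.1 ]
270.0 [ 1.02 -0.95  0.13 -0.01 -0.12  0.1 ]
280.0 [ 1.56 -1.26 -0.11 -0.01 -0.12  0.1 ]
290.0 [ 2.05 -1.54 -0.45 -0.01 -0.12  0.1 ]
300.0 [ 2.48 -1.79 -0.89 -0.01 -0.12  0.1 ]
310.0 [ 2.84 -1.99 -1.41 -0.01 -0.12  0.1 ]
320.0 [ 3.12 -2.15 -1.99 -0.01 -0.12  0.1 ]
330.0 [ 3.3  -2.25 -2.62 -0.01 -0.12  0.1 ]
340.0 [ 3.39 -2.3  -3.27 -0.01 -0.12  0.1 ]
350.0 [ 3.38 -2.28 -3.93 -0.01 -0.12  0.1 ]
360.0 [ 3.27 -2.21 -4.58 -0.01 -0.12  0.1 ]
```

```bash
python3 -m jog '[255,-0.1,-0.3,0.3,0,0,0, 255,0.45,-0.6,0.25,0,0,0, 255,1,-0.95,0.15,0,0,0, 255,1.55,-1.25,-0.1,0,0,0, 255,2.05,-1.55,-0.45,0,-0.1,0.1, 255,2.5,-1.8,-0.9,0,-0.1,0.1, 255,2.85,-2,-1.4,0,-0.1,0.1, 255,3.1,-2.15,-2,0,-0.1,0.1, 255,3.3,-2.25,-2.6,0,-0.1,0.1, 255,3.4,-2.3,-3.3,0,-0.1,0.1, 255,3.4,-2.3,-3.95,0,-0.1,0.1, 255,3.3,-2.2,-4.6,0,-0.1,0.1]'
python3 look.py s3; python3 arc.py 370 480 10
```

```text
clock: 12.08
position: [0.4983, 0.1514, 0.1228]
ee_rot: [0.264, 0.124, 0.694, -0.658]
contact_force: [4.7, -0.4, 3.7]
width: 0.0168
12.175 [-28.7   -0.56  18.75] [0.14 0.09 2.24 0.11 0.26 1.4 ] [ 4.49 -0.34  3.79] 0.016444772302751556
370.0 [ 0.59  0.07 -0.86 -0.05 -0.   -0.11]
380.0 [ 0.29  0.25 -1.42 -0.05 -0.   -0.11]
390.0 [-0.09  0.48 -1.91 -0.05 -0.   -0.11]
400.0 [-0.53  0.76 -2.32 -0.05 -0.   -0.11]
410.0 [-1.03  1.07 -2.63 -0.05 -0.   -0.11]
420.0 [-1.57  1.4  -2.84 -0.05 -0.   -0.11]
430.0 [-2.12  1.74 -2.93 -0.05 -0.   -0.11]
440.0 [-2.69  2.09 -2.91 -0.05 -0.   -0.11]
450.0 [-3.24  2.44 -2.77 -0.05 -0.   -0.11]
460.0 [-3.76  2.76 -2.52 -0.05 -0.   -0.11]
470.0 [-4.23  3.06 -2.17 -0.05 -0.   -0.11]
480.0 [-4.65  3.32 -1.73 -0.05 -0.   -0.11]
```

View pics/s3.png

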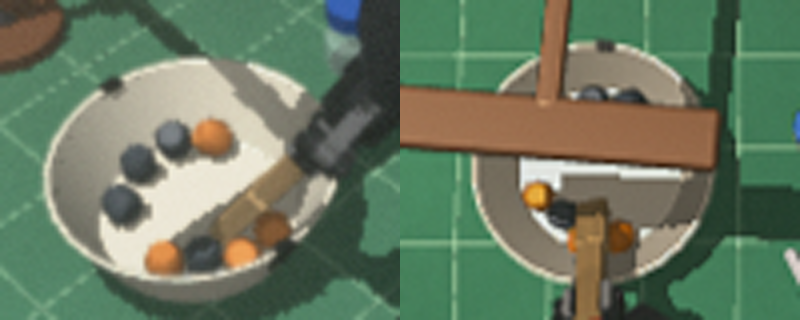

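One grey bead has been carried to the near/right and the ochres lie at the near wall, all in the bowl. My last correction had over-integrated, leaving the tip at r=29 and z=19. I start turn 2 at r=34 so as not to pinch beads against the wall.

```bash
python3 arc.py 370 480 10 .034
```

```text
370.0 [ 0.29  0.26 -0.68 -0.05 -0.   -0.11]
380.0 [ 0.02  0.42 -1.18 -0.05 -0.   -0.11]
390.0 [-0.32  0.63 -1.62 -0.05 -0.   -0.11]
400.0 [-0.72  0.88 -1.99 -0.05 -0.   -0.11]
410.0 [-1.16  1.15 -2.26 -0.05 -0.   -0.11]
420.0 [-1.64  1.45 -2.45 -0.05 -0.   -0.11]
430.0 [-2.14  1.76 -2.53 -0.05 -0.   -0.11]
440.0 [-2.64  2.07 -2.51 -0.05 -0.   -0.11]
450.0 [-3.14  2.38 -2.39 -0.05 -0.   -0.11]
460.0 [-3.6   2.67 -2.16 -0.05 -0.   -0.11]
470.0 [-4.03  2.94 -1.85 -0.05 -0.   -0.11]
480.0 [-4.4   3.17 -1.45 -0.05 -0.   -0.11]
```

```bash
python3 -m jog '[255,0.3,0.25,-0.7,0,0,-0.1, 255,0,0.4,-1.2,0,0,-0.1, 255,-0.3,0.6,-1.65,0,0,-0.1, 255,-0.7,0.9,-2,0,0,-0.1, 255,-1.15,1.15,-2.3,0,0,-0.1, 255,-1.65,1.45,-2.5,0,0,-0.1, 255,-2.15,1.75,-2.6,0,0,-0.1, 255,-2.65,2.05,-2.6,0,0,-0.1, 255,-3.15,2.4,-2.5,0,0,-0.1, 255,-3.7,2.7,-2.25,0,0,-0.1, 255,-4.15,3,-1.95,0,0,-0.1, 255,-4.5,3.2,-1.5,0,0,-0.1]'
python3 look.py s4; python3 arc.py 490 600 10 .036
```

```text
clock: 13.68
position: [0.5441, 0.1766, 0.1142]
ee_rot: [0.255, 0.114, 0.696, -0.661]
contact_force: [-1.0, -0.2, -0.2]
width: 0.0168
13.775 [13.61 27.72  9.78] [0.19 0.18 2.13 0.01 0.3  1.54] [-0.06 -0.7  -0.63] 0.01638327979730895
490.0 [-0.89  0.1   0.37 -0.04 -0.02  0.06]
500.0 [-1.14  0.25  0.92 -0.04 -0.02  0.06]
510.0 [-1.31  0.35  1.52 -0.04 -0.02  0.06]
520.0 [-1.39  0.4   2.14 -0.04 -0.02  0.06]
530.0 [-1.37  0.39  2.77 -0.04 -0.02  0.06]
540.0 [-1.25  0.33  3.38 -0.04 -0.02  0.06]
550.0 [-1.05  0.21  3.96 -0.04 -0.02  0.06]
560.0 [-0.76  0.04  4.49 -0.04 -0.02  0.06]
570.0 [-0.4  -0.17  4.96 -0.04 -0.02  0.06]
580.0 [ 0.03 -0.42  5.35 -0.04 -0.02  0.06]
590.0 [ 0.5  -0.7   5.64 -0.04 -0.02  0.06]
600.0 [ 1.02 -1.    5.84 -0.04 -0.02  0.06]
```

View pics/s4.png

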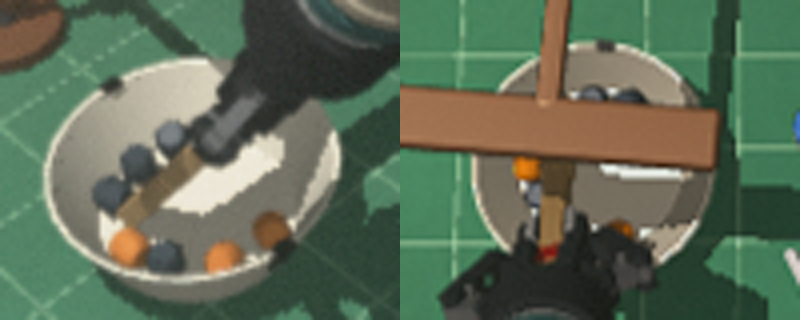

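```bash
python3 -m jog '[255,-0.9,0.1,0.35,0,0,0.05, 255,-1.15,0.25,0.9,0,0,0.05, 255,-1.3,0.35,1.5,0,0,0.05, 255,-1.4,0.4,2.15,0,0,0.05, 255,-1.35,0.4,2.75,0,0,0.05, 255,-1.25,0.35,3.4,0,0,0.05, 255,-1.05,0.2,3.95,0,0,0.05, 255,-0.75,0.05,4.5,0,0,0.05, 255,-0.4,-0.15,4.95,0,0,0.05, 255,0.05,-0.4,5.35,0,0,0.05, 255,0.5,-0.7,5.65,0,0,0.05, 255,1,-1,5.85,0,0,0.05]'
python3 look.py s5; python3 arc.py 610 720 10 .035
```

```text
clock: 15.28
position: [0.5409, 0.1197, 0.1187]
ee_rot: [0.257, 0.116, 0.698, -0.658]
contact_force: [-7.2, 14.5, 6.6]
width: 0.0165
15.375 [ 13.57 -28.65  13.16] [0.03 0.14 2.17 0.29 0.32 1.14] [-7.99 12.71  6.66] 0.016572350932493013
610.0 [ 0.28 -0.21  0.36  0.   -0.02  0.05]
620.0 [ 0.8  -0.52  0.33  0.   -0.02  0.05]
630.0 [ 1.32 -0.83  0.21  0.   -0.02  0.05]
640.0 [ 1.8  -1.12 -0.02  0.   -0.02  0.05]
650.0 [ 2.25 -1.38 -0.35  0.   -0.02  0.05]
660.0 [ 2.64 -1.61 -0.76  0.   -0.02  0.05]
670.0 [ 2.96 -1.8  -1.24  0.   -0.02  0.05]
680.0 [ 3.21 -1.94 -1.78  0.   -0.02  0.05]
690.0 [ 3.37 -2.04 -2.36  0.   -0.02  0.05]
700.0 [ 3.44 -2.08 -2.96  0.   -0.02  0.05]
710.0 [ 3.42 -2.07 -3.57  0.   -0.02  0.05]
720.0 [ 3.31 -2.   -4.17  0.   -0.02  0.05]
```

View pics/s5.png

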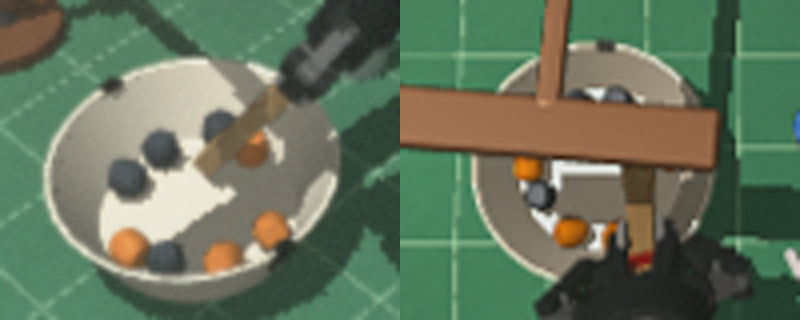

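```bash
python3 -m jog '[255,0.3,-0.2,0.05,0,0,0, 255,0.8,-0.5,0,0,0,0, 255,1.3,-0.8,-0.1,0,0,0, 255,1.8,-1.1,-0.3,0,0,0, 255,2.25,-1.4,-0.6,0,0,0, 255,2.65,-1.6,-1,0,0,0, 255,2.95,-1.8,-1.45,0,0,0, 255,3.2,-1.95,-1.95,0,0,0, 255,3.35,-2.05,-2.5,0,0,0, 255,3.4,-2.1,-3.1,0,0,0, 255,3.4,-2.1,-3.7,0,0,0, 255,3.3,-2,-4.3,0,0,0]'
python3 look.py s6; python3 arc.py 730 840 10 .035;python3 beads.py
```

```text
clock: 16.88
position: [0.4967, 0.1509, 0.1189]
ee_rot: [0.258, 0.118, 0.696, -0.66]
contact_force: [-0.7, -0.3, -0.9]
width: 0.0165
16.975 [-31.29  -1.51  14.29] [0.14 0.1  2.23 0.11 0.28 1.41] [ 0.   -0.25  0.35] 0.01650382490080062
730.0 [ 0.09 -0.02 -0.75 -0.04 -0.    0.01]
740.0 [-0.19  0.14 -1.26 -0.04 -0.    0.01]
750.0 [-0.54  0.35 -1.72 -0.04 -0.    0.01]
760.0 [-0.95  0.6  -2.09 -0.04 -0.    0.01]
770.0 [-1.41  0.87 -2.38 -0.04 -0.    0.01]
780.0 [-1.91  1.17 -2.57 -0.04 -0.    0.01]
790.0 [-2.43  1.48 -2.65 -0.04 -0.    0.01]
800.0 [-2.95  1.79 -2.63 -0.04 -0.    0.01]
810.0 [-3.46  2.1  -2.5  -0.04 -0.    0.01]
820.0 [-3.95  2.39 -2.28 -0.04 -0.    0.01]
830.0 [-4.39  2.66 -1.95 -0.04 -0.    0.01]
840.0 [-4.78  2.9  -1.54 -0.04 -0.    0.01]
side ochre px [254.6 283.9] area 29 bowl mm [  4.2 -47.4]
side ochre px [257.5 302.6] area 28 bowl mm [-44.8 -17.9]
side ochre px [221.7 306.5] area 55 bowl mm [-0.2 49.3]
side ochre px [244.8 308.9] area 43 bowl mm [-40.   14.3]
side grey px [246.  281.7] area 22 bowl mm [ 23.4 -36.3]
side grey px [230.8 283.8] area 21 bowl mm [42.1 -5.4]
side grey px [265.1 285.7] area 14 bowl mm [-16.9 -62.6]
side grey px [260.2 306.5] area 13 bowl mm [-57.8 -15.5]
side grey px [233.9 310.2] area 16 bowl mm [-26.9  34.8]
top ochre px [196.6 226.5] area 43 bowl mm [-4.1 48.3]
top ochre px [231.2 229. ] area 31 bowl mm [ -2.6 -48.9]
top ochre px [206.1 243.1] area 41 bowl mm [-47.8  16.6]
top ochre px [219.8 243.8] area 35 bowl mm [-46.6 -21.5]
top grey px [201.6 234.2] area 18 bowl mm [-24.3  31.8]
```

View pics/s6.png

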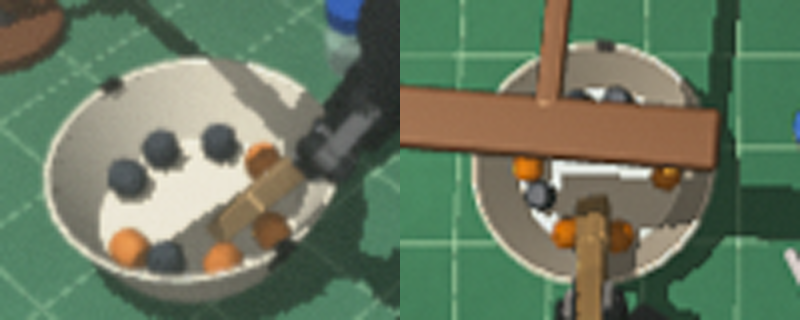

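Two turns are nearly complete (tip at y=-1.5). The beads are now mixed: left has 2 ochre plus greys; right has 2 ochre plus a grey near (+30,-37). I carry on a little past the near mark, then withdraw along the paddle axis.

```bash
python3 -m jog '[255,0,0,-0.6,0,0,0, 255,-0.15,0.1,-1.1,0,0,0, 255,-0.3,0.2,-1.5,0,0,0, 255,-0.3,0.2,-1.5,0,0,0]'
python3 look.py s7
```

```text
clock: 17.58
position: [0.501, 0.1666, 0.1213]
ee_rot: [0.261, 0.121, 0.695, -0.659]
contact_force: [4.2, -1.4, 1.7]
width: 0.0167
17.675 [-27.73  14.22  17.25] [0.18 0.1  2.21 0.02 0.27 1.53] [ 4.9  -2.29  2.88] 0.016481635662331618
```

View pics/s7.png

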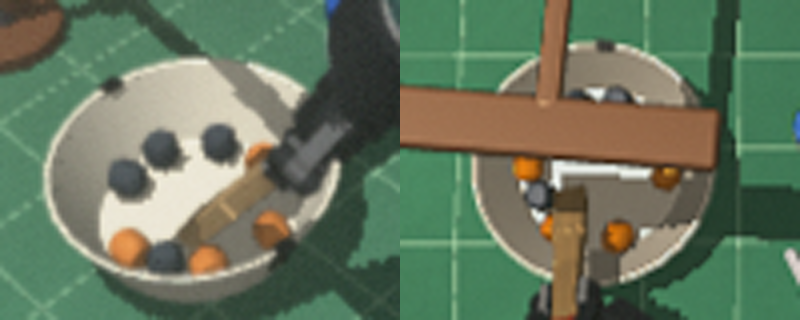

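```bash
python3 -m jog '[255,-0.35,0.2,0.1,0,0,0, 255,-0.6,-0.3,0.1,0,0,0, 255,-1,-1.2,0.1,0,0,0, 255,-1.5,-2.5,0.1,0,0,0, 255,-2,-5,0.1,0,0,0, 255,-2.5,-8,0.1,0,0,0, 255,-3,-11,0.1,0,0,0, 255,-3,-11,0.1,0,0,0]'
python3 look.py s8;python3 beads.py
```

```text
clock: 18.68
position: [0.466, 0.1596, 0.2299]
ee_rot: [0.259, 0.118, 0.696, -0.66]
contact_force: [-0.2, -0.0, -0.9]
width: 0.0169
18.775 [-63.58   3.65 122.32] [ 0.18 -0.1   2.08  0.01  0.62  1.54] [-0.46  0.88 -1.04] 0.016609646486221014
side ochre px [254.9 284.7] area 40 bowl mm [  1.7 -46.7]
side ochre px [257.2 301.9] area 53 bowl mm [-42.8 -18.6]
side ochre px [221.6 306.5] area 53 bowl mm [ 0.  49.5]
side ochre px [245.9 308.5] area 41 bowl mm [-40.8  11.9]
side grey px [231.1 283.8] area 17 bowl mm [41.5 -6. ]
side grey px [245. 283.] area 12 bowl mm [ 21.6 -32.2]
side grey px [260.2 306.7] area 12 bowl mm [-58.1 -15.4]
side grey px [233.7 310.2] area 14 bowl mm [-26.7  35.1]
top ochre px [196.6 226.5] area 43 bowl mm [-4.1 48.3]
top ochre px [231.3 228.9] area 30 bowl mm [ -2.5 -49.2]
top ochre px [208.9 242.6] area 30 bowl mm [-45.9   9. ]
top ochre px [219.1 243.8] area 45 bowl mm [-46.8 -19.5]
top grey px [201.2 233.4] area 22 bowl mm [-22.3  33.2]
```

View pics/s8.png

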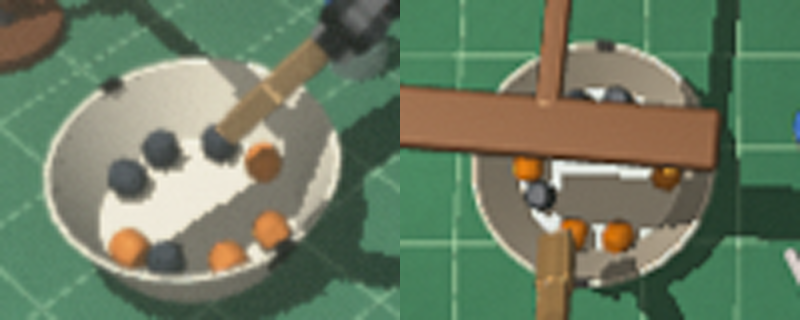

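Run:
```python
from plan import *
from h import *
for n,p in(("side",(220.9,289.1)),("side",(229.6,282.2)),("side",(244.1,279.6)),("side",(230.9,308.9)),("top",(219.1,209)),("top",(209.1,208.5))):
    X=onz(n,p,.016)-BC;print(n,p,np.round([X@bx*1e3,X@by*1e3],1))
```

```text
side (220.9, 289.1) [43.9 21.5]
side (229.6, 282.2) [48.1 -6.2]
side (244.1, 279.6) [ 31.8 -37.1]
side (230.9, 308.9) [-19.5  37.7]
top (219.1, 209) [50.4 -9.3]
top (209.1, 208.5) [49.4 18.9]
```

Final bead positions (bowl frame, mm) are listed below, so both halves hold both colours:
- **Grey:** (44,21), (49,-8), (32,-37), (-20,37)
- **Ochre:** (-2,49), (-45,10), (-47,-19), (0,-48)

Now I return to the stand.

Run:
```python
from plan import *
np.set_printoptions(precision=2,suppress=True)
RG=Rot.from_quat([.254,.135,.694,-.66],scalar_first=True);G=np.array([.5522,-.1943,.1337])+.003*ey
n=np.cos(np.radians(32))*ex+np.sin(np.radians(32))*ez
H=G+.06*n-RG.as_matrix()[:,1]*.10
print(H,rel(H,RG))
```

```text
[ 0.55 -0.19  0.25] [-1.98 -1.39 36.07  0.09  0.2   0.16]
```

```bash
python3 -m jog '[255,-1,-1.5,5,0,0,0.1, 255,-1.5,-2,11,0,0.1,0.1, 255,-2,-2.5,17,0,0.1,0.1, 255,-2,-2,23,0.1,0.2,0.16, 255,-2,-2,29,0.1,0.2,0.16, 255,-2,-1.4,34,0.1,0.2,0.16, 255,-2,-1.4,36,0.1,0.2,0.16, 255,-2,-1.4,36.1,0.1,0.2,0.16, 255,-2,-1.4,36.1,0.1,0.2,0.16]'
python3 - <<'E'
from plan import *
from h import *
np.set_printoptions(precision=2,suppress=True)
RG=Rot.from_quat([.254,.135,.694,-.66],scalar_first=True);G=np.array([.5522,-.1943,.1337])+.003*ey
n=np.cos(np.radians(32))*ex+np.sin(np.radians(32))*ez
y=RG.as_matrix()[:,1]
for a,b_ in((.06,.10),(.06,.01),(.02,.004),(.006,.003),(0,.002),(0,-.001)): print(a,b_,rel(G+a*n-b_*y,RG))
p,R=cur();x,yy,z=R.as_matrix().T
for s in(.122,.062):
  for a in(-.007,.007):
    for b_ in(-.011,.011): print(s,a,b_,5*(proj("side",p+s*yy+a*x+b_*z)-[270,110]+.5),5*(proj("top",p+s*yy+a*x+b_*z)-[270,160]+.5))
for nn,(r,c) in {"side":(110,270),"top":(160,270)}.items():
    cv2.imwrite(f"pics/rt_{nn}.png",cv2.resize(I[nn]["color"][r:r+110,c:c+140],None,fx=5,fy=5,interpolation=2))
E
```

```text
clock: 20.1
position: [0.5498, -0.1901, 0.2518]
ee_rot: [0.255, 0.136, 0.694, -0.66]
contact_force: [-0.7, 0.4, -0.2]
width: 0.0167
0.06 0.1 [ 0.18  0.14  0.18 -0.    0.01 -0.02]
0.06 0.01 [ 0.21  9.14  0.18 -0.    0.01 -0.02]
0.02 0.004 [ 4.21  9.73  0.17 -0.    0.01 -0.02]
0.006 0.003 [ 5.61  9.82  0.17 -0.    0.01 -0.02]
0 0.002 [ 6.21  9.92  0.17 -0.    0.01 -0.02]
0 -0.001 [ 6.21 10.22  0.17 -0.    0.01 -0.02]
0.122 -0.007 -0.011 [271.73 363.7 ] [340.56 250.27]
0.122 -0.007 0.011 [292.63 343.69] [383.4  242.53]
0.122 0.007 -0.011 [291.19 382.63] [343.3  275.07]
0.122 0.007 0.011 [311.85 362.36] [385.93 267.37]
0.062 -0.007 -0.011 [332.31 298.22] [367.35 301.16]
0.062 -0.007 0.011 [353.29 278.23] [412.27 293.03]
0.062 0.007 -0.011 [352.66 317.92] [370.1  326.92]
0.062 0.007 0.011 [373.38 297.65] [414.78 318.81]
```

View pics/rt_side.png

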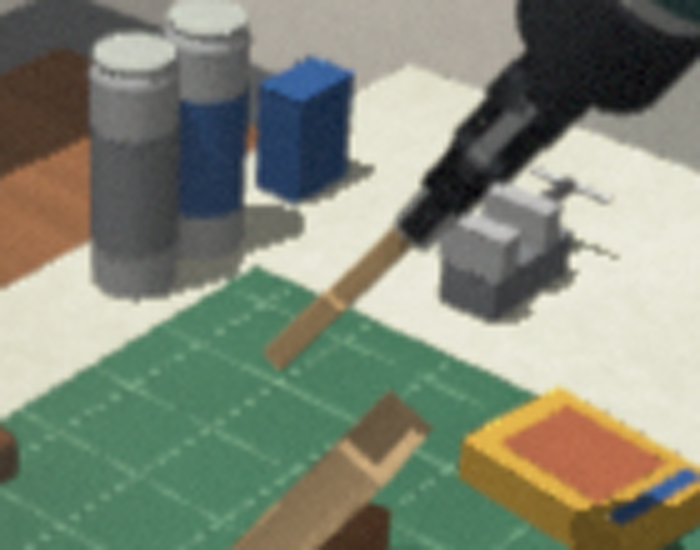

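View pics/rt_top.png

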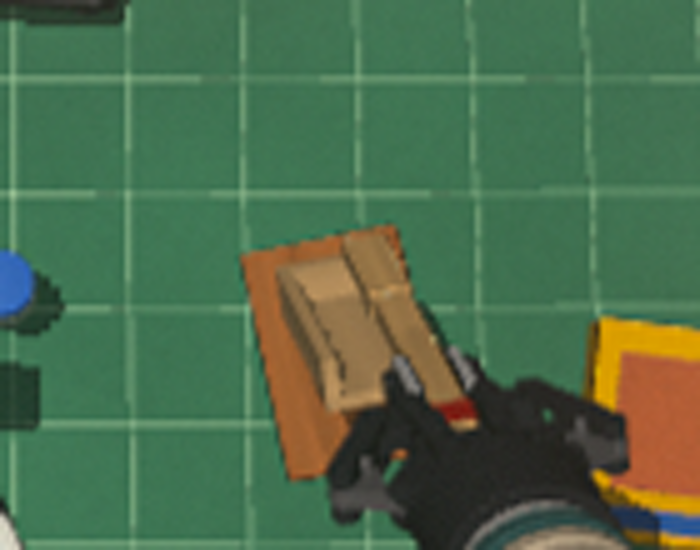

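The paddle seems to have slipped and turned slightly in the grip (tip a few mm further out and forward). I measure it by triangulating its corners.

Run:
```python
from h import *
a=cv2.resize(I["side"]["color"][150:190,315:360],None,fx=9,fy=9,interpolation=0)
b_=cv2.resize(I["top"]["color"][200:245,330:375],None,fx=9,fy=9,interpolation=0)
a=cv2.copyMakeBorder(a,0,45,0,0,0);cv2.imwrite("pics/rz.png",np.hstack([a,b_]))
```

```text
(no output)
```

View pics/rz.png

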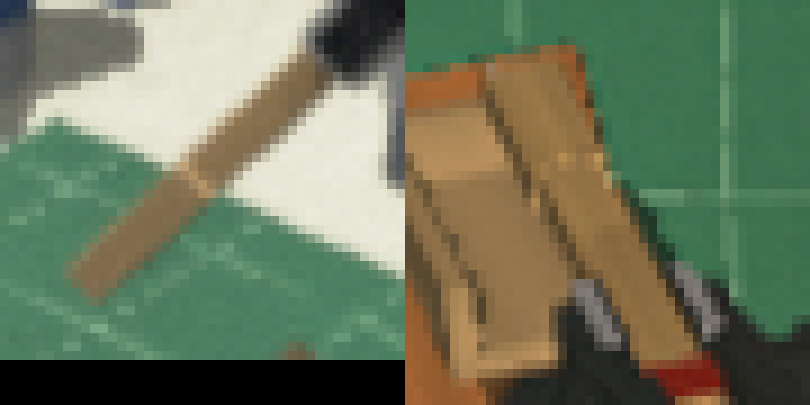

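Run:
```python
from plan import *
from h import *
np.set_printoptions(precision=4,suppress=True)
S=lambda x,y:(x/9+315-.5,y/9+150-.5);T=lambda x,y:(x/9+330-.5,y/9+200-.5)
p,R=cur();x,yy,z=R.as_matrix().T
for nm,s,t in(("tip fl",(68,272),(80,68)),("step fl",(177,168),(125,168))):
    X,e=tri(S(*s),T(*t));d=X-p;print(nm,X,e,"tool x,y,z mm",np.array([d@x,d@yy,d@z])*1e3)
print("expected fl: -7, 122 / 62, -11")
# side-only: back-left & front-left midpoint constrained z_tool=-11
def side_on(s,b_=-.011):
    c,d=ray("side",S(*s)); t=((p+b_*z-c)@z)/(d@z); X=c+t*d-p; return np.array([X@x,X@yy])*1e3
for nm,s in(("tip f",(68,272)),("tip b",(100,303)),("step f",(177,168)),("step b",(213,192)),("near grip f",(300,52)),("near grip b",(325,95))): print(nm,side_on(s))
```

```text
tip fl [ 0.6242 -0.1678  0.1573] [0.6757769596325427, 0.6757769596327613] tool x,y,z mm [-13.9305 121.724   -9.9359]
step fl [ 0.591  -0.1726  0.2043] [1.095559939207913, 1.0955599392078186] tool x,y,z mm [-10.6959  64.0374 -10.9054]
expected fl: -7, 122 / 62, -11
tip f [-14.411  121.3217]
tip b [ -1.6346 121.276 ]
step f [-11.5495  64.8921]
step b [ 0.2096 62.0799]
near grip f [-8.3347  6.6147]
near grip b [ 4.2557 11.1186]
```

Run:
```python
import cv2,numpy as np
a=cv2.imread("pics/up_side.png")
cv2.imwrite("pics/uz.png",a[195:400,235:440].repeat(3,0).repeat(3,1))
```

```text
(no output)
```

View pics/uz.png

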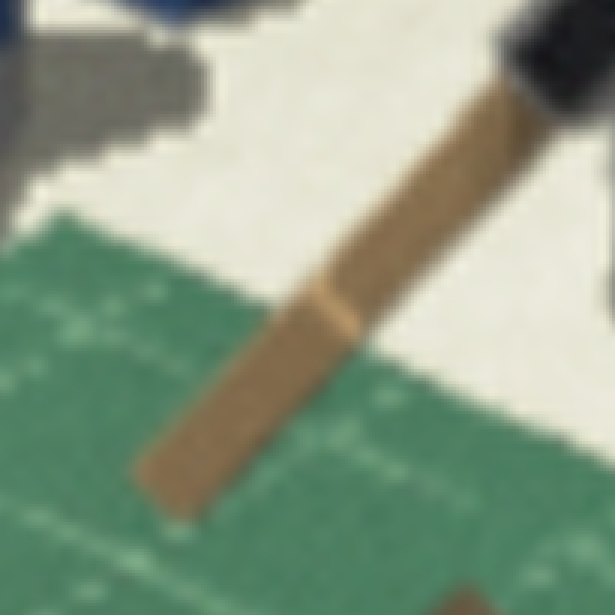

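Run:
```python
from plan import *
from h import *
np.set_printoptions(precision=2,suppress=True)
def f(p,R,px,b_=-.011):
    x,yy,z=R.as_matrix().T
    c,d=ray("side",px);t=((p+b_*z-c)@z)/(d@z);X=c+t*d-p;return np.array([X@x,X@yy])*1e3
R0=Rot.from_quat([.256,.137,.691,-.662],scalar_first=True);p0=np.array([.5519,-.1966,.2542])
U=lambda x,y:((x/3+235)/5+270-.5,(y/3+195)/5+110-.5)
for nm,s in(("tip f",(133,472)),("tip b",(185,525)),("step f",(315,290)),("step b",(358,345)),("grip f",(495,85)),("grip b",(550,135))): print(nm,f(p0,R0,U(*s)))
```

```text
tip f [ -6.6  120.91]
tip b [  6.2 121.3]
step f [-5.01 62.93]
step b [ 6.42 65.  ]
grip f [-6.27  6.42]
grip b [5.53 5.98]
```

The paddle was aligned in the grip at first. It has since pivoted about 3° in the pads, with no axial slip. I compensate by leaning the tool 3° the other way for the placing.

```bash
cat >> plan.py <<'E'
RG=Rot.from_quat([.254,.135,.694,-.66],scalar_first=True);G=np.array([.5522,-.1943,.1337])+.003*ey
RP=RG*Rot.from_rotvec([0,0,np.radians(-3.07)])
tipG=G+RG.apply([0,.1215,0]); GP=tipG-RP.apply([-.008,.1215,0])
nn=-RG.as_matrix()[:,0]; ax=RG.as_matrix()[:,1]
E
python3 - <<'E'
from plan import *
np.set_printoptions(precision=2,suppress=True)
for a_,b_ in((.06,.10),(.05,.03),(.03,.006),(.015,.004),(.006,.003),(0.001,.002),(0,0)): print(a_,b_,rel(GP+a_*nn-b_*ax,RP))
print(tipG,ax)
E
```

```text
0.06 0.1 [ 0.36  0.12  0.03 -0.01  0.   -0.41]
0.05 0.03 [ 1.38  7.12  0.01 -0.01  0.   -0.41]
0.03 0.006 [ 3.39  9.51  0.01 -0.01  0.   -0.41]
0.015 0.004 [ 4.89  9.71  0.01 -0.01  0.   -0.41]
0.006 0.003 [ 5.79  9.81  0.01 -0.01  0.   -0.41]
0.001 0.002 [ 6.29  9.9   0.01 -0.01  0.   -0.41]
0 0 [ 6.39 10.1   0.01 -0.01  0.   -0.41]
[ 0.62 -0.18  0.03] [ 0.52  0.09 -0.85]
```

```bash
python3 -m jog '[255,0.4,0.1,0,0,0,-0.4, 255,0.7,3,0,0,0,-0.4, 255,1.4,7,0,0,0,-0.4, 255,3.4,9.4,0,0,0,-0.4, 255,4.5,9.6,0,0,0,-0.4, 255,5,9.7,0,0,0,-0.4, 255,5.3,9.7,0,0,0,-0.4, 255,5.3,9.7,0,0,0,-0.4]'
cat > lookst.py <<'E'
import sys
from plan import *
from h import *
np.set_printoptions(precision=2,suppress=True)
s=get_state();print(s["clock"],s["contact_force"],s["width"]);print(rel(GP+.01*nn-.003*ax,RP),rel(GP,RP))
a=cv2.resize(I["side"]["color"][160:250,300:390],None,fx=4,fy=4,interpolation=2);b_=cv2.resize(I["top"]["color"][190:280,310:400],None,fx=4,fy=4,interpolation=2)
cv2.imwrite(f"pics/{sys.argv[1]}.png",np.hstack([a,b_]))
E
python3 lookst.py p1
```

```text
clock: 21.5
position: [0.5576, -0.1915, 0.1433]
ee_rot: [0.237, 0.118, 0.696, -0.668]
contact_force: [-0.0, 0.9, -0.4]
width: 0.0171
21.6 [ 0.17  0.22 -0.81] 0.01684663845322228
[ 0.14  0.17 -0.11 -0.02 -0.   -0.02] [ 1.13  0.52 -0.11 -0.02 -0.   -0.02]
```

View pics/p1.png

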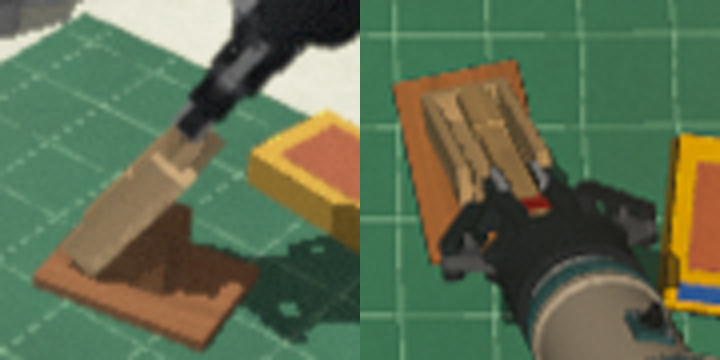

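The paddle is between the lips, about 10 mm above its seat. I seat it gently.

```bash
python3 -m jog '[255,0.3,0.2,-0.1,0,0,0, 255,0.6,0.3,-0.1,0,0,0, 255,0.9,0.4,-0.1,0,0,0, 255,1.1,0.45,-0.1,0,0,0, 255,1.15,0.5,-0.1,0,0,0, 255,1.15,0.5,-0.1,0,0,0]'
python3 lookst.py p2
```

```text
clock: 22.35
position: [0.55, -0.1911, 0.1329]
ee_rot: [0.237, 0.118, 0.697, -0.667]
contact_force: [-1.0, 2.2, 4.5]
width: 0.0166
22.45 [0.16 1.97 4.9 ] 0.01662445947198155
[-1.01 -0.36  0.05 -0.01 -0.   -0.02] [-0.03 -0.01  0.05 -0.01 -0.   -0.02]
```

View pics/p2.png

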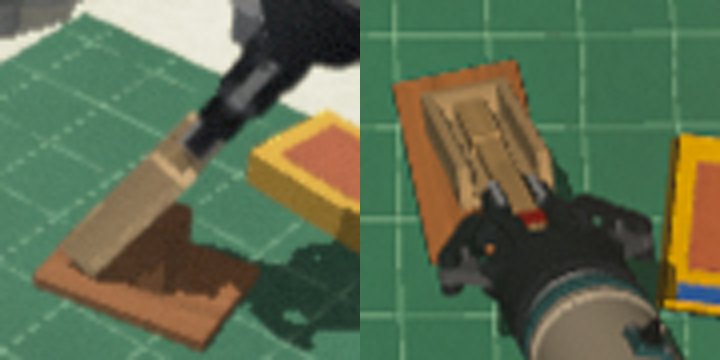

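The paddle is seated: 5 N from the foot plate, and it looks as it did at the start. I release and back off along the paddle axis.

```bash
python3 -m jog '[150,0,0,0,0,0,0, 100,0,0,0,0,0,0, 60,0,0,0,0,0,0, 30,0,0,0,0,0,0, 30,0,0,0,0,0,0, 30,0,-0.5,0,0,0,0, 30,0,-2,0,0,0,0, 30,0,-5,0,0,0,0, 30,0,-9,0,0,0,0, 30,0,-14,0,0,0,0, 30,0,-18,0,0,0,0, 30,0,-18,0,0,0,0]'
python3 look.py f1
python3 - <<'E'
from h import *
a=cv2.resize(I["side"]["color"],None,fx=1.4,fy=1.4);cv2.imwrite("pics/f_side.png",a)
cv2.imwrite("pics/f_top.png",I["top"]["color"])
a=cv2.resize(I["side"]["color"][165:250,295:385],None,fx=4,fy=4,interpolation=2);b_=cv2.resize(I["top"]["color"][195:280,310:400],None,fx=4,fy=4,interpolation=2)
cv2.imwrite("pics/f_st.png",np.hstack([a,b_]))
E
```

```text
clock: 23.95
position: [0.4634, -0.2077, 0.2938]
ee_rot: [0.238, 0.119, 0.694, -0.669]
contact_force: [0.3, -0.0, -0.3]
width: 0.0753
24.05 [ -35.58 -363.16  183.35] [-0.87 -0.05  1.85  0.49  1.11  0.35] [-0.6  -0.23 -0.96] 0.07551846046160389
```

View pics/f_st.png

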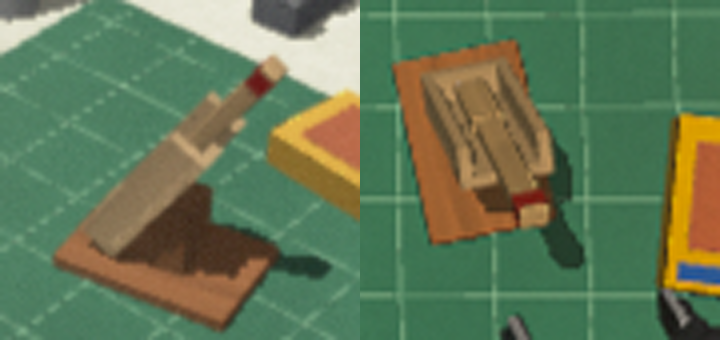

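View pics/f1.png

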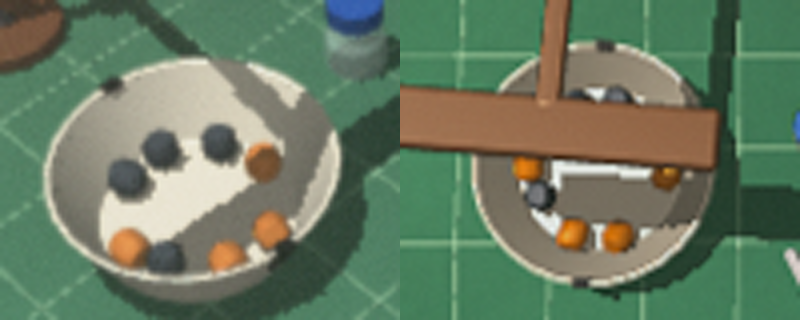

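View pics/f_side.png

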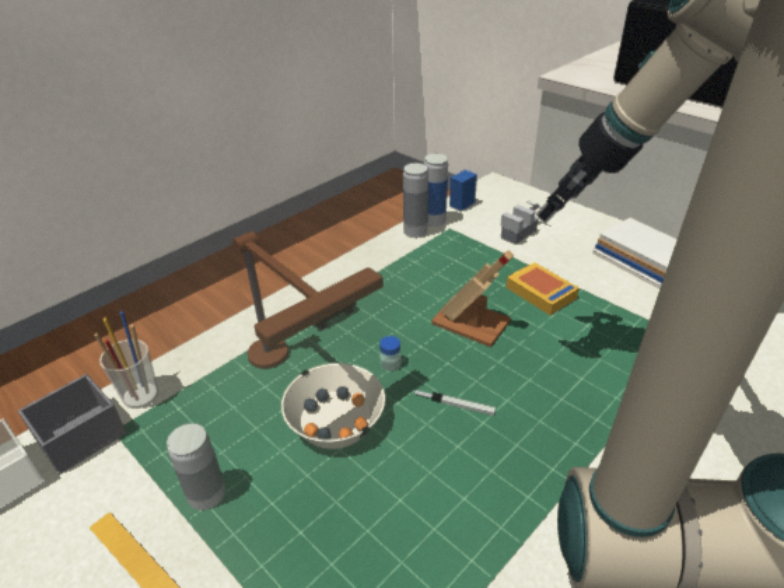

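View pics/f_top.png

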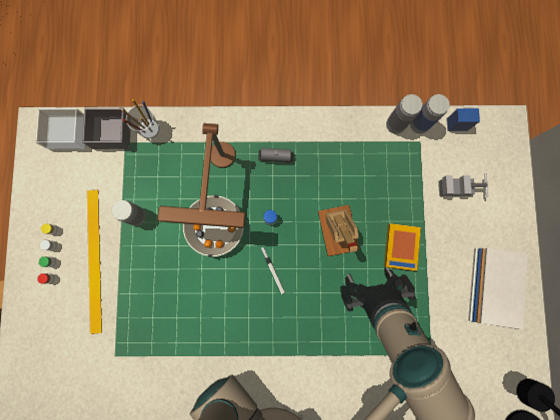

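The pictures show the paddle seated in the rest with the handle up, all eight beads in the bowl, and the bystanders where they started. The gripper is clear, so I hand in.

```bash
python3 -c "
from rig import *
print(sign_off())"
```

```text
the job is handed in; nothing more can be done
None
```

I stirred the bowl two full turns clockwise, from just short of the near mark to about 25° past it. The paddle then went back in its rest and I handed the job in at about 24 s, inside the 72 s limit.

**Last checks:**
- **Beads:** all eight are in the bowl. From the pictures, in bowl-frame mm, grey are at (44,21), (49,-8), (32,-37) and (-20,37). Ochre are at (-2,49), (-45,10), (-47,-19) and (0,-48). Each half holds two of each colour, so no extra stirring was needed.
- **Paddle:** it lies between the lips with its blade end on the foot plate and handle up, about 3 mm nearer the trough's centre line than it started. I read about 5 N from the foot plate just before release.
- **Lamp and other things:** nothing looks moved in either view. The largest wrist force I read was about 18 N, while stirring.

**What was less than ideal:**
- The tip was meant to stay 34 to 38 mm from the bowl's centre. At the points where I checked it ran at 28 to 40 mm, because beads pushed it inward and one of my corrections overshot.
- The paddle pivoted about 3° in the grip during stirring. I measured this over the stand and allowed for it when laying the paddle down.

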